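# Eggs on the warmer, breakfast things sorted

### The job

Get breakfast ready: take every egg from the rack and stand it upright, round end down, in a ring of its own on the warming stand, and when all of them are standing there free of the hand, press the red button fully down and let it come back up. Also sort the loose things in front: every green egg spoon into the white tray and every jam pot into the blue basket, before or after the eggs. Never let an egg drop or lie on the counter, and leave the salt, sugar bowl, mug and pepper mill where they are.

Things in the scene. Friction and masses are not known exactly. Their poses are not given: they have to be found in the camera images.
- rack: Fixed dark egg rack, base 90 x 250 x 14 mm, with three wire cradles 95 mm apart along its y. Each egg leans 40 degrees from upright, pointed end towards the rack's -x (robot side), origin 75 mm up. Two 6 mm wires lie under it, 13 mm either side of its axis; a 24 mm wide stop is under its round end; its flanks along the rack's y are free for fingers. Origin: centre of the underside.
- stand: Fixed egg warming stand: white base 130 (x) x 230 (y) x 40 (z) mm. 30 mm to +x of its middle, over a black plate, three steel wire rings in a row along y, 72 mm apart, 34 mm mean diameter, 5 mm wire, wire centre 75 mm above the counter, each on two thin struts at its +y and -y sides. A red button on the -x ledge. Origin: centre of the underside.
- start (a joint): The warming stand's red start button (28 mm across, spring-loaded): 0 = up, grows to 0.006 m when pressed fully down (about 4 N); springs back up.
- start_top (a point): Centre of the top face of the start button; it is pressed straight down.
- seat0 (a point): Point above ring 0 of the warming stand where an egg's origin lies when the egg is properly seated (94 mm above the counter, 19 mm above the ring's plane); its axes are the stand's.
- seat1 (a point): Point above ring 1 of the warming stand where an egg's origin lies when the egg is properly seated (94 mm above the counter, 19 mm above the ring's plane); its axes are the stand's.
- seat2 (a point): Point above ring 2 of the warming stand where an egg's origin lies when the egg is properly seated (94 mm above the counter, 19 mm above the ring's plane); its axes are the stand's.
- egg0: Hard-boiled hen's egg (brown or cream), 45 mm across, 57 mm long, 60 g; starts leaning in the rack; may be absent. Origin: centre of its round lower half, 22.5 mm from the round end and 34.5 mm from the pointed end. Its z axis points to the pointed end.
- egg1: Hard-boiled hen's egg (brown or cream), 45 mm across, 57 mm long, 60 g; starts leaning in the rack; may be absent. Origin: centre of its round lower half, 22.5 mm from the round end and 34.5 mm from the pointed end. Its z axis points to the pointed end.
- egg2: Hard-boiled hen's egg (brown or cream), 45 mm across, 57 mm long, 60 g; starts leaning in the rack; may be absent. Origin: centre of its round lower half, 22.5 mm from the round end and 34.5 mm from the pointed end. Its z axis points to the pointed end.
- tray: Fixed white open cutlery tray, 170 (x) x 120 (y) x 35 (z) mm outside, walls and floor 5 mm. Origin: centre of its underside.
- basket: Fixed blue open basket, 170 (x) x 120 (y) x 45 (z) mm outside, walls and floor 5 mm. Origin: centre of its underside.
- spoon0: Green plastic egg spoon lying flat, 18 g; handle 90 mm long, 12 mm wide, 10 mm thick, running along its x axis from x = -57 to +33 mm; round bowl 28 mm across, 8 mm thick centred at x = +44 mm. Origin: on the handle's centre line at its underside. May be absent.
- spoon1: Green plastic egg spoon lying flat, 18 g; handle 90 mm long, 12 mm wide, 10 mm thick, running along its x axis from x = -57 to +33 mm; round bowl 28 mm across, 8 mm thick centred at x = +44 mm. Origin: on the handle's centre line at its underside. May be absent.
- spoon2: Green plastic egg spoon lying flat, 18 g; handle 90 mm long, 12 mm wide, 10 mm thick, running along its x axis from x = -57 to +33 mm; round bowl 28 mm across, 8 mm thick centred at x = +44 mm. Origin: on the handle's centre line at its underside. May be absent.
- jam0: Small round jam pot (red or amber) with brass lid, 41 mm across, 40 mm tall, 70 g, standing. Origin: centre of its underside, z axis towards the lid. May be absent.
- jam1: Small round jam pot (red or amber) with brass lid, 41 mm across, 40 mm tall, 70 g, standing. Origin: centre of its underside, z axis towards the lid. May be absent.
- jam2: Small round jam pot (red or amber) with brass lid, 41 mm across, 40 mm tall, 70 g, standing. Origin: centre of its underside, z axis towards the lid. May be absent.
- salt: Bystander, not part of the job: white salt shaker with steel cap, 30 mm across, 50 mm tall. Origin: centre of its underside.
- sugar: Bystander, not part of the job: white bowl, 80 mm across, 50 mm tall. Origin: centre of its underside.
- mug: Bystander, not part of the job: blue mug, 80 mm across, 90 mm tall. Origin: centre of its underside.
- mill: Bystander, not part of the job: dark wooden pepper mill, 48 mm across, 120 mm tall. Origin: centre of its underside.
Not all that is in view belongs to the job. Leave any black look-alike of the jam1 alone. Leave any black look-alike of the jam2 alone.

How it is judged:
By the outcome, as a careful person would: the job done as asked, in the order asked, and still so for the second after the job is handed in, with the robot touching nothing.
Of egg0, egg1, egg2 only 2 to 3 are there at a start; the rules pass over those that are not, and their reading is None.
Of spoon0, spoon1, spoon2 only 2 to 3 are there at a start; the rules pass over those that are not, and their reading is None.
Of jam0, jam1, jam2 only 2 to 3 are there at a start; the rules pass over those that are not, and their reading is None.
At some moment in a run one of spoon0, jam0, spoon1, jam1, spoon2, jam2 may be knocked a few centimetres aside while the robot is not near it.
It also fails if it takes over 210 s, if anything falls off the work surface, if the arm or the gripper's body presses on something with over 40 N, if the wrist force passes 120 N, or if a joint passes its speed limit or range.

### The arm

A 6-joint arm with a two-finger parallel gripper is mounted at the origin on the work surface. World frame = base frame: x ahead of the robot, y to its left, z up, the work surface at z = 0. Lengths are in m, angles in rad, forces in N, time in s.
With the tool pointing down it reaches from about 0.275 to 1 m from the base axis. Payload 8.4 kg.
Tool frame: the origin (TCP) lies at the very end of the fingers, on their centre line; the grasp point (between the pads) lies 19 mm behind it; z points along the fingers, y is the line along which they close (so a half turn about z gives the same grasp; the last joint's range is limited). The gripper opens to 85 mm and grips with 20 to 120 N. Pads are 22 mm wide; open, the fingers measure 114 mm over their backs; the gripper's body (76 mm by 85 mm) begins 54 mm behind the grasp point. The pads swing forward as they close: fully open they stand 13 mm farther back than shut.
Start: joints at [-1.236, 0.353, 1.633, -0, 1.155, -0.002], TCP at [0.207, -0.59, 0.231] pointing down, gripper open.
Joint ranges: [-2.63, 2.63], [-0.92, 2.1], [0.06, 2.66], [-1.3, 4.44], [0, 2.69], [-3.02, 3.02]. Speed limits (rad/s): [2.22, 2.22, 2.79, 3.14, 3.14, 3.14].

### API

Orientations are given as a rotation vector (axis times angle).
In Python, from cell import r, cams, order gives the robot as it stands.
- The arm moves only by the tool move_arm, never from a script. Its argument "plan" is a list of rows, each a list of 5 numbers: the closure, from -1 (fully open) to 1 (shut), so that 0 is half open, then the shift along the tool's x, y, z in cm, then the turn about the tool's z in rad. A call has 1 to 5 rows; each row is the pose to reach, as a shift and turn from the pose commanded when the call began, along the tool's axes at that moment; what a row does not reach only later rows make up. A row lasts 1/10 s, in which the tool goes at most 50 mm and 8.59 degrees, less where a joint would pass 70% of its speed; a pose out of reach is approached as far as the arm can. A call with a gripper value outside its range is refused whole. The fingers move at their own pace and stop on an object; "squeeze" is the grip in N (left out, the last holds). Time passes only in rows, so rows that repeat a pose let the fingers close. It gives the time, the measured TCP pose, the force, the opening and the grip force at its end, in the units of the state.
- r.get_state(): the state, without advancing time (a new reading comes with each control period).
- cams.read_camera(name): name is "scene" or "top" or "wrist"; returns (picture, depth): 420x560x3 uint8, red, green, blue; 420x560 float32, m along the optical axis (not along the pixel's ray), 0 where there is no reading.
- cams.camera_info(name): a dict with "mtx" (3x3 intrinsics, pixels), "dist" ([k1, k2, p1, p2, k3] as OpenCV has them; the pictures are not rectified), "T" (4x4, takes a point from camera to world coordinates); the wrist camera has in their place "mount" (4x4, takes a point from camera to tool coordinates, whose origin is the TCP and whose axes are the flange's). Camera axes: x right, y up, looking along -z (the intrinsics and any distortion apply to the point x, -y, -z); pixel columns grow to the right and rows downward; lengths in m; the calibration is good to about 2 mm. A picture is of the moment at which its call begins: read the wrist's pose just before it. camera_info takes no time and is no camera call.
- order.sign_off(): hands the job in; it is judged then, once.
The state is a dict: "clock": time; "joint_pos": joint angles; "qd": joint speeds; "effort": joint torques, N m; "tcp_pos": TCP position; "tcp_rot": TCP orientation; "ft_force": force on the tool from outside, world axes, zero at the start; "wrist_torque": the same for the moment, N m; "width": finger opening in m; "finger_force": force on a finger pad.
Only numpy, scipy, OpenCV 4.12 (cv2) and the standard library are available. Lean on these libraries where they do the work, as an engineer would, in place of code of your own. Each camera call takes 0.05 s, during which the arm holds its last target. There are 200 camera calls.

## Working session

There is one attempt and no reset: what is moved stays moved. The work goes in short steps, Python scripts to look and compute and a tool call to move; the robot and the scene stay as the last step left them, time stands still between calls to the robot, and variables do not carry over. Pictures are saved under pics/ and viewed, at most 14 in all, crops included, and the job is handed in when it is done.

Besides the shell and the picture viewer there is one more tool, called after "Call:" as name(argument=value, ...) on one line, values as JSON. move_arm: Moves the arm, as the interface text tells. Its arguments: {"type":"object","properties":{"plan":{"type":"array"},"squeeze":{"type":"number"}},"required":["plan"]}

```bash
mkdir -p pics; ls; cat > h.py <<'E'
import numpy as np, cv2
from scipy.spatial.transform import Rotation as R
from cell import r, cams, order
def cloud(name):
    s=r.get_state(); img,d=cams.read_camera(name); i=cams.camera_info(name)
    if 'T' in i: T=np.array(i['T'])
    else:
        W=np.eye(4); W[:3,:3]=R.from_rotvec(s['tcp_rot']).as_matrix(); W[:3,3]=s['tcp_pos']; T=W@np.array(i['mount'])
    h,w=d.shape; u,v=np.meshgrid(np.arange(w),np.arange(h))
    p=cv2.undistortPoints(np.stack([u,v],-1).reshape(-1,1,2).astype(np.float32),np.array(i['mtx']),np.array(i['dist'])).reshape(h,w,2)
    P=np.stack([p[...,0]*d,-p[...,1]*d,-d],-1)@T[:3,:3].T+T[:3,3]
    P[d==0]=np.nan
    return img,d,P
def save(n,img): cv2.imwrite('pics/'+n+'.png',img[...,::-1])
E
python3 - <<'E'
from h import *
print(r.get_state())
for n in('scene','top'):
    img,d,P=cloud(n); save(n+'0',img); np.savez(n+'0.npz',img=img,P=P)
    print(n,cams.camera_info(n)['T'])
print(cams.camera_info('wrist'))
E
```

```text
pics
{'clock': 0.0, 'joint_pos': array([-1.23639091e+00,  3.53645348e-01,  1.63419959e+00, -5.04769741e-05,
        1.15518732e+00, -2.40188737e-03]), 'qd': array([-7.68479653e-04, -1.28843569e-04,  1.30665681e-03, -7.98949562e-05,
        2.30005892e-04,  7.63222151e-04]), 'effort': array([-3.11220021e-03, -6.05254483e+01, -3.42066336e+01, -1.26466889e-04,
        9.42670653e-03, -2.26988578e-05]), 'tcp_pos': array([ 0.20636349, -0.58940728,  0.23053542]), 'tcp_rot': array([-3.09575276e+00, -5.26353465e-01,  4.44983786e-04]), 'ft_force': array([ 0.16294434, -0.4873991 ,  0.22539525]), 'wrist_torque': array([ 0.02580852, -0.03038693, -0.00617192]), 'finger_force': 0.0, 'width': 0.08526049338469575}
scene [[ 0.43433982 -0.46667334  0.77043164  1.39838423]
 [ 0.90068688  0.23506589 -0.36538633 -0.42976441]
 [-0.01058614  0.85261951  0.52242503  0.67642375]
 [ 0.          0.          0.          1.        ]]
top [[ 0.01542087  0.99447364 -0.10384789  0.44860259]
 [-0.99965657  0.01753492  0.01947498  0.01871656]
 [ 0.02118832  0.10351191  0.9944025   1.14783004]
 [ 0.          0.          0.          1.        ]]
{'mtx': array([[313.66884344,   0.        , 272.4612623 ],
       [  0.        , 313.66884344, 212.60839062],
       [  0.        ,   0.        ,   1.        ]]), 'dist': array([-0.05630446,  0.        ,  0.        ,  0.        ,  0.        ]), 'mount': array([[ 2.48744813e-04,  9.58665542e-01,  2.84535266e-01,
         7.18549814e-02],
       [ 9.99999890e-01, -1.25661761e-04, -4.50830530e-04,
        -6.18934770e-05],
       [-3.96440492e-04,  2.84535347e-01, -9.58665468e-01,
        -1.42956722e-01],
       [ 0.00000000e+00,  0.00000000e+00,  0.00000000e+00,
         1.00000000e+00]])}
```

View pics/top0.png

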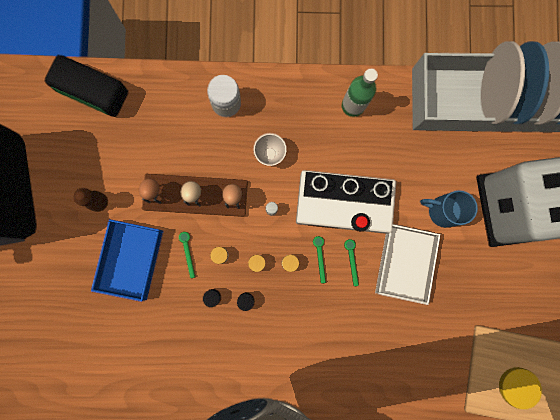

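View pics/scene0.png

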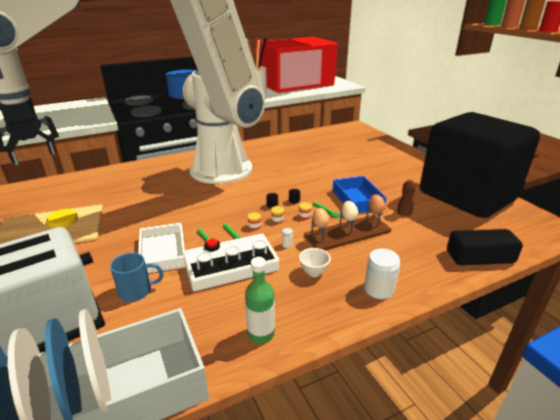

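The top view shows three eggs in the rack at (150,189), (192,193) and (233,195). The jam pots are at (219,255), (257,263) and (290,262), and the black look-alikes to leave alone are at (212,297) and (246,301). The spoons are at (188,255), (319,260) and (351,262), the rings at (320,183), (350,186) and (381,189), and the button at (361,222). The tray is at (409,265) and the basket at (128,260).

```bash
cat >> h.py <<'E'
def blobs(img,P,lo,hi,zlo,zhi,amin=20,box=None):
    hsv=cv2.cvtColor(img,cv2.COLOR_RGB2HSV)
    m=cv2.inRange(hsv,np.array(lo),np.array(hi))>0
    m&=(P[...,2]>zlo)&(P[...,2]<zhi)
    n,l,st,c=cv2.connectedComponentsWithStats(m.astype(np.uint8))
    out=[]
    for k in range(1,n):
        if st[k,4]>=amin:
            q=P[l==k]; (cx,cy),(w,h),a=cv2.minAreaRect((q[:,:2]*1000).astype(np.float32))
            out.append((c[k].round(0),st[k,4],q.mean(0).round(4),np.round([cx,cy,w,h,a],1),np.percentile(q[:,2],95).round(4)))
    return out
E
python3 - <<'E'
from h import *
z=np.load('top0.npz'); img,P=z['img'],z['P']
for n,lo,hi,a,b in [('green',(45,80,40),(80,255,255),.0,.03),('brass',(15,120,120),(30,255,255),.03,.06),('blue',(100,150,60),(125,255,255),.03,.07),('red',(0,200,120),(5,255,255),.04,.09),('white',(0,0,150),(180,60,255),.025,.07),('black',(0,0,0),(180,255,40),.03,.06),('egg',(5,30,60),(25,200,255),.075,.13)]:
    print(n); 
    for o in blobs(img,P,lo,hi,a,b):
        if .2<o[2][0]<.8 and abs(o[2][1])<.5: print(*o)
# rack & stand: height masks
for n,a,b,uu in [('rack',.008,.02,(135,255,165,225)),('stand',.033,.05,(290,402,165,240))]:
    m=np.zeros(P.shape[:2],bool); m[uu[2]:uu[3],uu[0]:uu[1]]=1
    m&=(P[...,2]>a)&(P[...,2]<b); print(n,cv2.minAreaRect((P[m][:,:2]*1000).astype(np.float32)),m.sum())
E
```

```text
green
[187. 252.] 268 [0.4664 0.2036 0.0084] [459.6 202.7 111.9  24.8  12.8] 0.0125
[320. 256.] 270 [ 0.4606 -0.118   0.0085] [ 453.4 -115.9  111.6   25.5    3.1] 0.0122
[352. 260.] 267 [ 0.4533 -0.1958  0.0083] [ 447.9 -199.6  112.3   26.3   11.6] 0.0119
brass
[219. 255.] 225 [0.4589 0.1244 0.0394] [459.  123.6  37.6  37.7   1.2] 0.0427
[256. 263.] 228 [0.4416 0.0348 0.0395] [441.5  34.8  38.3  38.1  46.1] 0.0426
[290. 263.] 230 [ 0.4431 -0.0445  0.0393] [442.7 -44.1  37.6  38.1   0.7] 0.0428
blue
[128. 260.] 544 [0.4448 0.3328 0.0433] [445.5 339.3 120.2 168.9  79.2] 0.0475
red
[361. 221.] 106 [ 0.542  -0.2082  0.0609] [ 542.3 -209.1   26.3   25.8   11. ] 0.0645
white
[274. 148.] 214 [ 0.7175 -0.0028  0.0429] [7.121e+02 8.700e+00 7.700e+01 7.460e+01 3.000e-01] 0.0518
[352. 219.] 2924 [ 0.5507 -0.1917  0.0383] [ 519.7 -222.4  354.7  275.    79.2] 0.0424
[271. 207.] 103 [0.573  0.0024 0.049 ] [572.8   2.5  25.8  25.5  26.9] 0.0522
black
[346. 189.] 1318 [ 0.6208 -0.1769  0.0413] [ 623.6 -180.1  207.8   59.    85.1] 0.0447
[319. 182.] 97 [ 0.6358 -0.1115  0.0415] [ 635.8 -111.5   24.4 
[... 347 characters left out ...]
 0.0542
[211. 298.] 213 [0.3595 0.1382 0.0392] [359.9 138.7  36.1  38.1  28.1] 0.0424
[245. 302.] 225 [0.3521 0.0594 0.0391] [352.   59.8  39.3  37.3   1.2] 0.0427
egg
[148. 189.] 336 [0.6046 0.2808 0.0951] [606.1 282.9  48.3  40.6   3.6] 0.1047
[191. 192.] 326 [0.6002 0.1861 0.0953] [601.1 188.1  43.1  48.2  86.1] 0.105
[232. 194.] 322 [0.5963 0.0927 0.0955] [597.9  93.3  48.5  41.4   3.9] 0.1047
[ 79. 197.] 142 [0.5812 0.4258 0.1111] [583.5 428.1  37.7  27.2   5.8] 0.1185
rack ((605.286376953125, 189.493896484375), (251.4388427734375, 90.4344253540039), 87.36979675292969) 2705
stand ((584.5838623046875, -187.25265502929688), (250.73863220214844, 144.69093322753906), 84.72999572753906) 4541
```

```bash
cat >> h.py <<'E'
def yaw():
    M=R.from_rotvec(r.get_state()['tcp_rot']).as_matrix(); return np.degrees(np.arctan2(M[1,0],M[0,0]))
def go(x,y,z,yw=None):
    "shift in cm along tool axes now, turn rad"
    s=r.get_state(); M=R.from_rotvec(s['tcp_rot']).as_matrix(); d=M.T@(np.array([x,y,z])-s['tcp_pos'])*100
    t=0 if yw is None else -np.radians((yw-yaw()+180)%360-180)
    print('shift',d.round(2),'turn',round(t,3),'| now',s['tcp_pos'].round(4),round(yaw(),1),'w',round(s['width'],4),'t',round(s['clock'],1))
E
python3 - <<'E'
from h import *
go(.58,-.187,.25,-4.7)
E
```

```text
shift [ 48.56 -25.64  -1.9 ] turn 0.419 | now [ 0.2064 -0.5895  0.2306] 19.3 w 0.0856 t 0.1
```

Call:
move_arm(plan=[[-1,4.4,-2.3,-0.3,0.1],[-1,8.8,-4.6,-0.6,0.2],[-1,13.2,-6.9,-0.9,0.3],[-1,17.6,-9.2,-1.2,0.42],[-1,22,-11.5,-1.5,0.42]])

```text
clock: 0.6
tcp_pos: [0.377, -0.4069, 0.2462]
tcp_rot: [-3.138, 0.138, 0.0]
ft_force: [1.1, -0.4, -0.3]
width: 0.0852
finger_force: 0.0
```

```bash
python3 - <<'E'
from h import *
go(.58,-.187,.25,-4.7)
E
```

```text
shift [ 18.29 -23.69  -0.38] turn -0.006 | now [ 0.377  -0.4069  0.2462] -5.0 w 0.0852 t 0.6
```

Call:
move_arm(plan=[[-1,3,-4,0,0],[-1,6,-8,0,0],[-1,9,-12,-0.1,0],[-1,12,-16,-0.2,0],[-1,15,-20,-0.3,0]])

```text
clock: 1.1
tcp_pos: [0.5432, -0.2199, 0.2491]
tcp_rot: [-3.139, 0.131, 0.0]
ft_force: [0.1, -1.1, 0.1]
width: 0.0854
finger_force: 0.0
```

Call:
move_arm(plan=[[-1,2,-2.2,0,0],[-1,3.3,-3.7,0,0],[-1,3.3,-3.7,0,0]])

```text
clock: 1.4
tcp_pos: [0.5794, -0.1862, 0.2488]
tcp_rot: [-3.139, 0.127, 0.0]
ft_force: [-0.2, -0.4, -0.4]
width: 0.0855
finger_force: 0.0
```

```bash
python3 - <<'E'
from h import *
go(.58,-.187,.25,-4.7)
img,d,P=cloud('wrist'); save('w1',img); np.savez('w1.npz',img=img,P=P)
E
```

```text
shift [ 0.07  0.08 -0.12] turn 0.001 | now [ 0.5794 -0.1862  0.2488] -4.6 w 0.0855 t 1.4
```

View pics/w1.png

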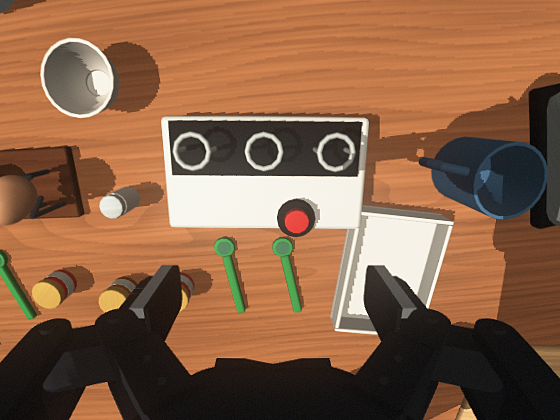

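The wrist view shows the rings at (191,151), (263,151) and (335,152), the button at (296,220), two spoons, the tray and the salt.

```bash
python3 - <<'E'
from h import *
z=np.load('w1.npz'); img,P=z['img'],z['P']
def circ(q):
    A=np.c_[2*q,np.ones(len(q))]; s=np.linalg.lstsq(A,(q**2).sum(1),rcond=None)[0]; return s[:2].round(4),np.sqrt(s[2]+s[:2]@s[:2]).round(4)
for c in [(191,151),(263,151),(335,152)]:
    v,u=c[1],c[0]; q=P[v-24:v+25,u-24:u+25].reshape(-1,3); q=q[(q[:,2]>.07)&(q[:,2]<.09)]
    print(len(q),np.median(q[:,2]).round(4),circ(q[:,:2]), cv2.minEnclosingCircle((q[:,:2]*1000).astype(np.float32)))
for o in blobs(img,P,(0,200,100),(6,255,255),.04,.09): print('red',*o)
for o in blobs(img,P,(45,80,40),(80,255,255),0,.03): print('green',*o)
for zz in [(.036,.044)]:
    m=np.zeros(P.shape[:2],bool); m[110:232,155:372]=1; m&=(P[...,2]>.037)&(P[...,2]<.043); print(cv2.minAreaRect((P[m][:,:2]*1000).astype(np.float32)))
m=np.zeros(P.shape[:2],bool); m[205:335,332:455]=1; m&=(P[...,2]>.031)&(P[...,2]<.038); print('tray',cv2.minAreaRect((P[m][:,:2]*1000).astype(np.float32)))
print(np.nanmedian(P[20:100,300:500,2]))
go(.58,.187,.25,-2.6)
E
```

```text
537 0.0773 (array([ 0.6285, -0.1095]), np.float64(0.0164)) ((628.57373046875, -109.10552215576172), 19.00775909423828)
534 0.0773 (array([ 0.6224, -0.1806]), np.float64(0.0168)) ((622.2537841796875, -180.56887817382812), 19.380653381347656)
521 0.0773 (array([ 0.6157, -0.252 ]), np.float64(0.0165)) ((615.598388671875, -252.48374938964844), 19.363595962524414)
green [231. 272.] 714 [ 0.4588 -0.12    0.0093] [ 448.7 -117.1  118.8   25.8    2.8] 0.0114
green [288. 271.] 682 [ 0.4529 -0.1975  0.0096] [ 447.3 -201.6  111.8   26.3   13.1] 0.0114
green [ 14. 287.] 573 [0.4561 0.1974 0.0085] [457.  198.9 108.9  17.1   9.4] 0.0111
((591.6460571289062, -183.22589111328125), (238.1671905517578, 128.16189575195312), 85.03215026855469)
tray ((450.4781188964844, -317.083740234375), (145.6193389892578, 177.4913787841797), 79.65238189697266)
0.0004088795214247376
shift [ -2.88 -37.32  -0.12] turn -0.036 | now [ 0.5783 -0.1873  0.2488] -4.7 w 0.0856 t 1.4
```

Call:
move_arm(plan=[[-1,-0.6,-5,0,0],[-1,-1.1,-10,0,0],[-1,-1.6,-15,0,0],[-1,-2.2,-20,0,-0.02],[-1,-2.7,-25,0,-0.04]])

```text
clock: 1.95
tcp_pos: [0.5712, 0.0622, 0.2493]
tcp_rot: [3.14, -0.07, -0.001]
ft_force: [1.4, -0.6, 0.5]
width: 0.0857
finger_force: 0.0
```

Call:
move_arm(plan=[[-1,-0.1,-5,0,0],[-1,-0.2,-10,0,0],[-1,-0.2,-12.3,0,0],[-1,-0.2,-12.3,0,0]])

```text
clock: 2.35
tcp_pos: [0.5752, 0.1865, 0.2491]
tcp_rot: [-3.141, 0.065, 0.0]
ft_force: [0.7, -0.4, 0.4]
width: 0.0855
finger_force: 0.0
```

```bash
python3 - <<'E'
from h import *
z=np.load('w1.npz'); print('button',P[216:224:4,290:302:4] if 0 else z['P'][216:225:4,290:303:4].round(4).tolist(), z['img'][220,296])
img,d,P=cloud('wrist'); save('w2',img); np.savez('w2.npz',img=img,P=P)
go(.6,.187,.25,-2.6)
E
```

```text
button [[[0.5477, -0.2033, 0.0611], [0.5486, -0.2075, 0.065], [0.5476, -0.212, 0.0629], [0.5471, -0.2164, 0.0623]], [[0.543, -0.203, 0.0606], [0.5435, -0.2073, 0.0634], [0.5422, -0.2119, 0.0605], [0.5426, -0.2161, 0.0629]], [[0.539, -0.2026, 0.0626], [0.5385, -0.2071, 0.0624], [0.5381, -0.2115, 0.0621], [0.5379, -0.2159, 0.0628]]] [233  73  65]
shift [ 2.48 -0.33 -0.1 ] turn 0.003 | now [0.5751 0.1848 0.249 ] -2.4 w 0.0851 t 2.4
```

View pics/w2.png

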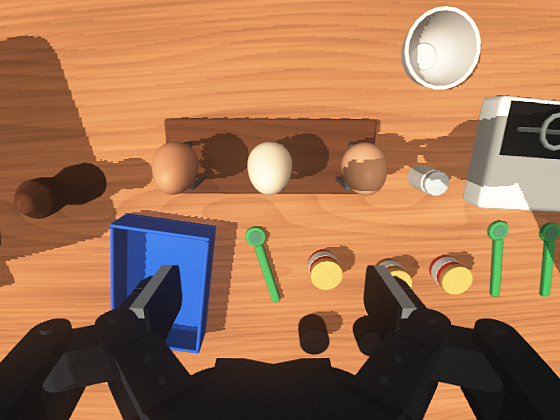

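The wrist view shows the eggs at (176,168), (269,168) and (364,168), clear of everything else. I'll fit each egg's centre with the known shape and lean.

```bash
cat >> h.py <<'E'
from scipy.optimize import least_squares
def eggres(p,q):  # p: centre, tilt about stand-ish axes as axis vector (ax,ay), az from norm
    a=np.array([p[3],p[4],np.sqrt(max(1e-6,1-p[3]**2-p[4]**2))]); d=q-p[:3]; h=d@a; rr=np.linalg.norm(d-np.outer(h,a),axis=1)
    L=np.where(h>0,.0345,.0225); k=np.sqrt((rr/.0225)**2+(h/L)**2); return (k-1)*.0225
def eggfit(q,p0): 
    s=least_squares(eggres,p0,args=(q,),loss='soft_l1',f_scale=.001); return s.x.round(4),np.abs(s.fun).mean().round(5)
E
python3 - <<'E'
from h import *
z=np.load('w2.npz'); P=z['P']; yw=np.radians(-2.6)
for (u,v),c in [((176,168),(.615,.283,.075)),((269,168),(.61,.188,.075)),((364,168),(.605,.093,.075))]:
    q=P[v-30:v+31,u-30:u+31].reshape(-1,3); q=q[(q[:,2]>.068)]
    f,e=eggfit(q,[*c,-.64,.03]); print(len(q),f,e,'lean',np.degrees(np.arcsin(np.hypot(f[3],f[4]))),np.degrees(np.arctan2(-f[4],-f[3])))
m=np.zeros(P.shape[:2],bool); m[105:200,155:390]=1; m&=(P[...,2]>.01)&(P[...,2]<.018); print(cv2.minAreaRect((P[m][:,:2]*1000).astype(np.float32)))
E
```

```text
1944 [ 0.6086  0.2838  0.0748 -0.5942  0.0181] 0.00042 lean 36.47525849523753 -1.7447543484403558
1899 [ 0.6044  0.1886  0.0753 -0.6279  0.0323] 0.00037 lean 38.95650309178369 -2.9447744226161214
1926 [ 0.5999  0.0937  0.0749 -0.6002  0.0309] 0.00043 lean 36.941184206841186 -2.9471474451306374
((604.4364013671875, 188.69155883789062), (249.99058532714844, 90.20088195800781), 87.35517883300781)
```

```bash
python3 - <<'E'
from h import *
go(.597,.0938,.057,-2.65)
E
```

```text
shift [ 2.58  8.98 19.21] turn 0.004 | now [0.5751 0.1848 0.249 ] -2.4 w 0.0851 t 2.4
```

Call:
move_arm(plan=[[-1,1.3,4.5,2,0],[-1,2.6,9,4,0],[-1,2.6,9,8,0],[-1,2.6,9,8,0]])

```text
clock: 2.8
tcp_pos: [0.594, 0.0899, 0.1648]
tcp_rot: [3.139, -0.075, -0.013]
ft_force: [-1.2, 0.3, -1.0]
width: 0.0853
finger_force: 0.0
```

```bash
python3 - <<'E'
from h import *
go(.597,.0938,.057,-2.65)
i,d,P=cloud('top')
go(.597,.0938,.057,-2.65)
E
```

```text
shift [ 0.37 -0.42 10.78] turn -0.001 | now [0.594  0.0899 0.1648] -2.7 w 0.0853 t 2.8
shift [ 0.21 -0.26 11.04] turn -0.0 | now [0.5954 0.0914 0.1674] -2.7 w 0.0853 t 2.9
```

Call:
move_arm(plan=[[-1,0,0,0,0],[-1,0,0,0,0]])

```text
clock: 3.05
tcp_pos: [0.5985, 0.0945, 0.1713]
tcp_rot: [-3.14, 0.067, -0.004]
ft_force: [-0.2, 0.9, 0.6]
width: 0.0855
finger_force: 0.0
```

```bash
python3 - <<'E'
from h import *
go(.597,.0938,.057,-2.65)
E
```

```text
shift [-0.18  0.08 11.43] turn 0.003 | now [0.5985 0.0945 0.1713] -2.5 w 0.0855 t 3.0
```

Call:
move_arm(plan=[[-1,-0.2,0.1,4,0],[-1,-0.2,0.1,7,0],[-1,-0.2,0.1,9.5,0],[-1,-0.2,0.1,11.4,0],[-1,-0.2,0.1,11.4,0]], squeeze=25)

```text
clock: 3.55
tcp_pos: [0.5946, 0.0938, 0.0543]
tcp_rot: [3.141, -0.066, -0.003]
ft_force: [-0.1, -0.4, 1.1]
width: 0.0853
finger_force: 0.0
```

Call:
move_arm(plan=[[-1,0,0,0,0],[-1,0,0,0,0],[-1,0,0,0,0]])

```text
clock: 3.85
tcp_pos: [0.5966, 0.0935, 0.0569]
tcp_rot: [-3.14, 0.068, -0.004]
ft_force: [1.1, -0.0, -0.7]
width: 0.0852
finger_force: 0.0
```

```bash
python3 - <<'E'
from h import *
go(.597,.0938,.057,-2.65)
E
```

```text
shift [ 0.04 -0.03 -0.01] turn 0.003 | now [0.5966 0.0935 0.0569] -2.5 w 0.0852 t 3.9
```

Good. Close gently, in steps.

Call:
move_arm(plan=[[-0.4,0,0,0,0],[-0.2,0,0,0,0],[0,0,0,0,0],[0.1,0,0,0,0],[0.2,0,0,0,0]])

```text
clock: 4.35
tcp_pos: [0.5961, 0.0934, 0.0559]
tcp_rot: [-3.141, 0.068, -0.002]
ft_force: [0.5, 0.9, 5.2]
width: 0.0434
finger_force: 24.7
```

Call:
move_arm(plan=[[0.5,0,0,0,0],[0.8,0,0,0,0],[1,0,0,0,0],[1,0,0,0,0],[1,0,0,0,0]])

```text
clock: 4.85
tcp_pos: [0.5961, 0.0934, 0.0559]
tcp_rot: [-3.141, 0.068, -0.002]
ft_force: [0.4, 1.4, 5.5]
width: 0.0433
finger_force: 24.7
```

Call:
move_arm(plan=[[1,0,0,-1,0],[1,0,0,-3,0],[1,0,0,-6,0],[1,0,0,-10,0],[1,0,0,-13,0]])

```text
clock: 5.35
tcp_pos: [0.5956, 0.0931, 0.1878]
tcp_rot: [3.141, -0.068, 0.001]
ft_force: [1.1, -0.5, -1.4]
width: 0.0435
finger_force: 25.6
```

Call:
move_arm(plan=[[1,0,2,0,0],[1,0,5,0,0],[1,0,5,0,0],[1,0,5,0,0]])

```text
clock: 5.75
tcp_pos: [0.593, 0.0428, 0.1856]
tcp_rot: [-3.141, 0.07, 0.0]
ft_force: [-0.2, 0.3, -0.8]
width: 0.0435
finger_force: 25.7
```

```bash
python3 - <<'E'
from h import *
img,d,P=cloud('wrist'); save('w3',img); np.savez('w3.npz',img=img,P=P)
go(.6157,-.2522,.2,-5.1)
E
```

```text
shift [ 3.55 29.43 -1.47] turn 0.045 | now [0.5931 0.0433 0.1854] -2.5 w 0.0434 t 5.8
```

View pics/w3.png

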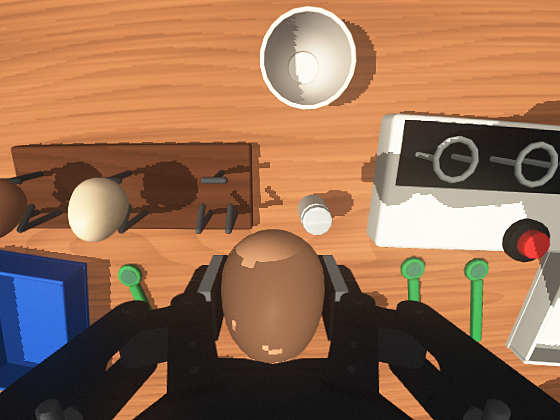

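The egg is held at (273,295). I'll fit its centre relative to the tool.

```bash
cat >> h.py <<'E'
def held():
    s=r.get_state(); img,d,P=cloud('wrist'); q=P.reshape(-1,3); M=R.from_rotvec(s['tcp_rot']).as_matrix()
    t=(q-s['tcp_pos'])@M; k=(abs(t[:,0])<.04)&(abs(t[:,1])<.016)&(t[:,2]>-.06)&(t[:,2]<.01)
    q=q[k]; g=s['tcp_pos']+M@[.003,0,-.022]
    f,e=eggfit(q,[*g,-.6*M[0,0],-.6*M[1,0]]); tl=(f[:3]-s['tcp_pos'])@M; ax=M.T@[f[3],f[4],0]
    print('held n',k.sum(),'centre',f[:3],'in tool mm',(tl*1000).round(1),'axis tool xy',ax.round(3),'err',e); return img
E
python3 - <<'E'
from h import *
held()
E
```

```text
held n 9855 centre [0.5974 0.043  0.2045] in tool mm [  4.3   0.2 -19.1] axis tool xy [-0.619 -0.015  0.   ] err 0.00035
```

Call:
move_arm(plan=[[1,0.4,4,0,0],[1,0.8,8.5,0,0],[1,1.3,13,0,0.02],[1,1.8,17.5,0,0.045],[1,2.4,22,0,0.045]])

```text
clock: 6.35
tcp_pos: [0.6079, -0.1783, 0.1852]
tcp_rot: [-3.138, 0.138, 0.0]
ft_force: [1.4, -0.2, -0.4]
width: 0.0438
finger_force: 25.8
```

Call:
move_arm(plan=[[1,0.5,4,0,0],[1,0.8,6.5,0,0],[1,0.8,7.4,0,0],[1,0.8,7.4,0,0],[1,0.8,7.4,0,0]])

```text
clock: 6.85
tcp_pos: [0.6092, -0.2505, 0.185]
tcp_rot: [-3.138, 0.138, 0.001]
ft_force: [1.7, 0.1, -0.8]
width: 0.0435
finger_force: 25.8
```

```bash
python3 - <<'E'
from h import *
go(.6114,-.2518,.075,-5.1); held(); go(.6114,-.2518,.075,-5.1)
E
```

```text
shift [ 0.23  0.12 11.  ] turn 0.001 | now [ 0.6092 -0.2505  0.185 ] -5.0 w 0.0435 t 6.8
held n 9853 centre [ 0.6134 -0.2511  0.2041] in tool mm [  4.2   0.2 -19.1] axis tool xy [-0.618 -0.015  0.   ] err 0.00035
shift [ 0.23  0.13 11.01] turn 0.002 | now [ 0.6093 -0.2503  0.1851] -5.0 w 0.0434 t 6.9
```

Call:
move_arm(plan=[[1,0.2,0.1,4,0],[1,0.2,0.1,7,0],[1,0.2,0.1,9,0],[1,0.2,0.1,9.8,0],[1,0.2,0.1,9.8,0]])

```text
clock: 7.4
tcp_pos: [0.6107, -0.2518, 0.0864]
tcp_rot: [-3.138, 0.137, 0.003]
ft_force: [-0.1, 0.5, -0.3]
width: 0.0434
finger_force: 25.8
```

Call:
move_arm(plan=[[1,0,0,0.4,0],[1,0,0,0.7,0],[1,0,0,1.0,0],[1,0,0,1.0,0],[1,0,0,1.0,0]])

```text
clock: 7.9
tcp_pos: [0.6112, -0.2532, 0.0775]
tcp_rot: [3.138, -0.139, 0.0]
ft_force: [-0.2, -0.2, -1.2]
width: 0.0435
finger_force: 25.8
```

```bash
python3 - <<'E'
from h import *
go(.6114,-.2518,.075,-5.1); held()
E
```

```text
shift [ 0.01 -0.14  0.25] turn 0.001 | now [ 0.6112 -0.2532  0.0775] -5.1 w 0.0435 t 7.9
held n 10127 centre [ 0.6158 -0.2537  0.0957] in tool mm [  4.6   0.1 -18.2] axis tool xy [-0.558 -0.006 -0.   ] err 0.00049
```

Call:
move_arm(plan=[[1,0,-0.1,0,0],[1,0,-0.1,0.1,0],[1,0,-0.1,0.2,0],[1,0,-0.1,0.3,0],[1,0,-0.1,0.3,0]])

```text
clock: 8.45
tcp_pos: [0.6115, -0.2521, 0.0749]
tcp_rot: [-3.139, 0.139, -0.001]
ft_force: [-0.6, 1.4, 5.7]
width: 0.0434
finger_force: 26.2
```

```bash
python3 - <<'E'
from h import *
go(.6114,-.2518,.075,-5.1); held()
E
```

```text
shift [-0.01 -0.03 -0.01] turn 0.001 | now [ 0.6115 -0.2521  0.0749] -5.1 w 0.0434 t 8.4
held n 10028 centre [ 0.6159 -0.2527  0.0935] in tool mm [  4.4   0.2 -18.6] axis tool xy [-0.575 -0.015 -0.   ] err 0.00042
```

Call:
move_arm(plan=[[-0.1,0,0,0,0],[-0.2,0,0,0,0],[-0.3,0,0,0,0],[-0.3,0,0,0,0],[-0.3,0,0,-2,0]])

```text
clock: 9.0
tcp_pos: [0.6094, -0.2514, 0.0918]
tcp_rot: [-3.137, 0.139, 0.007]
ft_force: [0.3, 0.4, 0.5]
width: 0.0553
finger_force: 0.0
```

Call:
move_arm(plan=[[-0.3,0,0,-3,0],[-0.6,0,0,-7,-0.15],[-1,0,0,-9,-0.3],[-1,0,0,-9,-0.45],[-1,0,0,-9,-0.6]])

```text
clock: 9.5
tcp_pos: [0.6117, -0.2524, 0.1854]
tcp_rot: [3.036, 0.804, 0.002]
ft_force: [-0.7, -0.1, -0.1]
width: 0.0851
finger_force: 0.0
```

```bash
python3 - <<'E'
from h import *
img,d,P=cloud('wrist'); save('w4',img); np.savez('w4.npz',img=img,P=P)
go(.6157,-.2522,.18,84.9)
c=np.array([.6157,-.2522]); q=P.reshape(-1,3); q=q[(np.hypot(*(q[:,:2]-c).T)<.045)&(q[:,2]>.082)]
print(eggfit(q,[*c,.094,-.55,.05]),len(q))
E
```

```text
shift [0.38 0.22 0.48] turn -0.955 | now [ 0.6114 -0.2522  0.1848] 30.2 w 0.0856 t 9.6
(array([ 0.6231, -0.2488,  0.2419,  0.2348,  0.0408]), np.float64(0.02258)) 27521
```

View pics/w4.png

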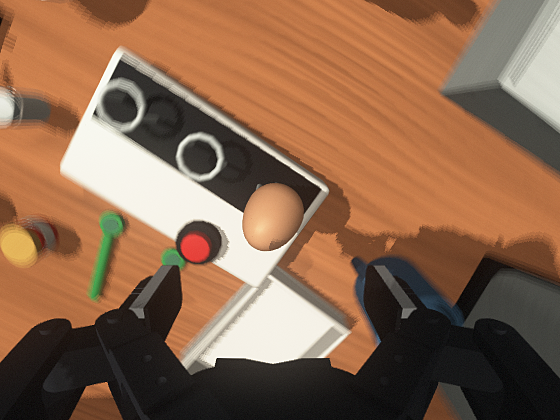

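Call:
move_arm(plan=[[-1,0.4,0.2,0,-0.15],[-1,0.4,0.2,0,-0.3],[-1,0.4,0.2,0,-0.45],[-1,0.4,0.2,0,-0.6],[-1,0.4,0.2,0,-0.75]])

```text
clock: 10.05
tcp_pos: [0.6156, -0.2519, 0.1839]
tcp_rot: [-2.534, -1.856, 0.0]
ft_force: [0.3, 0.3, 0.0]
width: 0.0856
finger_force: 0.0
```

Call:
move_arm(plan=[[-1,0,0,0,-0.15],[-1,0,0,0,-0.2],[-1,0,0,0,-0.2],[-1,0,0,0,-0.2],[-1,0,0,0,-0.2]])

```text
clock: 10.55
tcp_pos: [0.6156, -0.2519, 0.1842]
tcp_rot: [-2.341, -2.094, 0.0]
ft_force: [-0.1, -0.7, 0.7]
width: 0.085
finger_force: 0.0
```

```bash
cat >> h.py <<'E'
RG={0:(.6285,-.1095),1:(.6223,-.1806),2:(.6157,-.2522)}
def seat(k):
    img,d,P=cloud('wrist'); c=np.array(RG[k]); q=P.reshape(-1,3); q=q[(np.hypot(*(q[:,:2]-c).T)<.04)&(q[:,2]>.083)&(q[:,2]<.135)]
    f,e=eggfit(q,[*c,.094,-.3,.02]); print('seat',k,len(q),f,e,'lean',np.degrees(np.arcsin(np.hypot(f[3],f[4]))).round(1)); return img
E
python3 - <<'E'
from h import *
go(.6157,-.2522,.100,84.9); seat(2)
E
```

```text
shift [-0.03  0.01  8.42] turn -0.022 | now [ 0.6156 -0.2519  0.1842] 83.6 w 0.085 t 10.6
seat 2 3140 [ 0.6155 -0.2523  0.0941 -0.628   0.1019] 0.0003 lean 39.5
```

Call:
move_arm(plan=[[-1,0,0,4,-0.02],[-1,0,0,6.5,-0.02],[-1,0,0,8.4,-0.02],[-1,0,0,8.4,-0.02],[-0.7,0,0,8.4,-0.02]], squeeze=20)

```text
clock: 11.1
tcp_pos: [0.6158, -0.252, 0.1005]
tcp_rot: [-2.319, -2.119, 0.0]
ft_force: [0.2, -0.5, -0.1]
width: 0.0733
finger_force: 0.0
```

Call:
move_arm(plan=[[-0.5,0,0,0,0],[-0.4,0,0,0,0],[-0.3,0,0,0,0],[-0.25,0,0,0,0],[-0.2,0,0,0,0]])

```text
clock: 11.6
tcp_pos: [0.6154, -0.2519, 0.1005]
tcp_rot: [-2.318, -2.12, 0.0]
ft_force: [-1.9, -0.5, 2.0]
width: 0.0513
finger_force: 1.0
```

Call:
move_arm(plan=[[-0.15,0,0,0,0],[-0.1,0,0,0,0],[-0.05,0,0,0,0],[-0.03,0,0,0,0],[-0.03,0,0,0,0]])

```text
clock: 12.1
tcp_pos: [0.6153, -0.2519, 0.1004]
tcp_rot: [-2.318, -2.12, 0.001]
ft_force: [-4.2, 0.9, 5.4]
width: 0.0448
finger_force: 18.7
```

```bash
python3 - <<'E'
from h import *
go(.6157,-.2522,.100,84.9); seat(2); print(r.get_state()['finger_force'])
E
```

```text
shift [-0.03  0.04  0.04] turn 0.0 | now [ 0.6153 -0.2519  0.1004] 84.9 w 0.0448 t 12.1
seat 2 9681 [ 0.6175 -0.2531  0.0987 -0.7881  0.1494] 0.00282 lean 53.3
18.740042746067047
```

```bash
python3 - <<'E'
from h import *
img,d,P=cloud('wrist'); save('w5',img)
E
```

```text
(no output)
```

View pics/w5.png

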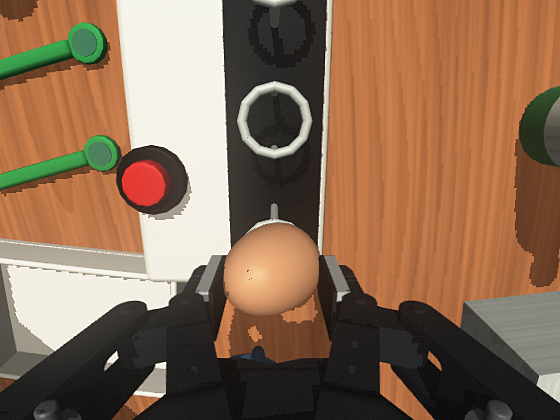

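Call:
move_arm(plan=[[-0.3,0,0,0,0],[-0.5,0,0,0,0],[-0.5,0,0,-0.6,0],[-0.5,0,0,-1.2,0],[-0.5,0,0,-1.2,0]])

```text
clock: 12.7
tcp_pos: [0.6166, -0.2522, 0.1136]
tcp_rot: [2.317, 2.119, 0.002]
ft_force: [0.0, 0.5, 0.7]
width: 0.064
finger_force: 0.0
```

```bash
cat >> h.py <<'E'
def seat(k,h=.013):
    s=r.get_state(); img,d,P=cloud('wrist'); c=np.array(RG[k]); q=P.reshape(-1,3); M=R.from_rotvec(s['tcp_rot']).as_matrix()
    t=(q-s['tcp_pos'])@M; q=q[(np.hypot(*(q[:,:2]-c).T)<.04)&(q[:,2]>.083)&(q[:,2]<.135)&(abs(t[:,1])<h)]
    f,e=eggfit(q,[*c,.094,-.2,.02]); print('seat',k,len(q),f,e,'lean',np.degrees(np.arcsin(np.hypot(f[3],f[4]))).round(1)); return img
E
python3 - <<'E'
from h import *
go(.6157,-.2522,.111,84.9); seat(2)
E
```

```text
shift [-0.   -0.09  0.26] turn 0.0 | now [ 0.6166 -0.2522  0.1136] 84.9 w 0.064 t 12.7
seat 2 4079 [ 0.6157 -0.2523  0.0938 -0.5887  0.0958] 0.00032 lean 36.6
```

Call:
move_arm(plan=[[-0.4,0,-0.1,0.3,0],[-0.3,0,-0.1,0.3,0],[-0.2,0,-0.1,0.3,0],[-0.15,0,-0.1,0.3,0],[-0.1,0,-0.1,0.3,0]])

```text
clock: 13.25
tcp_pos: [0.6136, -0.2516, 0.1092]
tcp_rot: [-2.316, -2.119, 0.002]
ft_force: [-5.5, 0.5, 4.4]
width: 0.0469
finger_force: 2.6
```

```bash
python3 - <<'E'
from h import *
go(.6157,-.2522,.111,84.9); seat(2)
E
```

```text
shift [-0.04  0.21 -0.18] turn 0.0 | now [ 0.6136 -0.2516  0.1092] 84.9 w 0.0469 t 13.2
seat 2 4406 [ 0.6157 -0.2523  0.0939 -0.598   0.101 ] 0.00032 lean 37.3
```

Call:
move_arm(plan=[[-0.05,0,0,0,0],[0,0,0,0,0],[0.03,0,0,0,0],[0.06,0,0,0,0],[0.06,0,0,0,0]])

```text
clock: 13.8
tcp_pos: [0.611, -0.2514, 0.1097]
tcp_rot: [-2.313, -2.117, 0.007]
ft_force: [-16.8, 1.1, 17.3]
width: 0.0408
finger_force: 9.6
```

```bash
python3 - <<'E'
from h import *
go(.6157,-.2522,.111,84.9); seat(2)
E
```

```text
shift [-0.04  0.47 -0.14] turn 0.0 | now [ 0.611  -0.2514  0.1097] 84.9 w 0.0408 t 13.8
seat 2 4365 [ 0.6159 -0.2523  0.0938 -0.5963  0.1032] 0.00032 lean 37.2
```

Call:
move_arm(plan=[[-0.3,0,0,0,0],[-0.6,0,0,0,0],[-0.8,0,0,-1.5,0],[-1,0,0,-4,0],[-1,0,0,-7,0.15]])

```text
clock: 14.35
tcp_pos: [0.6147, -0.2516, 0.1801]
tcp_rot: [-2.47, -1.939, 0.0]
ft_force: [0.6, -0.3, -0.1]
width: 0.0856
finger_force: 0.0
```

Call:
move_arm(plan=[[-1,0,0,0,0.15],[-1,0,0,0,0.3],[-1,0,0,0,0.45],[-1,0,0,0,0.6],[-1,0,0,0,0.75]])

```text
clock: 14.85
tcp_pos: [0.6154, -0.2519, 0.1805]
tcp_rot: [3.011, 0.892, 0.002]
ft_force: [0.6, 0.5, 0.1]
width: 0.0853
finger_force: 0.0
```

Call:
move_arm(plan=[[-1,0,0,0,0.15],[-1,0,0,0,0.3],[-1,0,0,0,0.45],[-1,0,0,0,0.6],[-1,0,0,0,0.67]])

```text
clock: 15.35
tcp_pos: [0.6154, -0.2519, 0.1804]
tcp_rot: [3.138, -0.147, 0.002]
ft_force: [0.6, -0.5, 0.4]
width: 0.0853
finger_force: 0.0
```

Call:
move_arm(plan=[[-0.4,0,0,0,0],[-0.4,0,0,0,0],[-0.4,0,0,0,0]])

```text
clock: 15.65
tcp_pos: [0.6149, -0.2519, 0.1797]
tcp_rot: [3.139, -0.136, 0.001]
ft_force: [-0.4, -0.3, 0.0]
width: 0.0595
finger_force: 0.0
```

```bash
python3 - <<'E'
from h import *
go(.6157,-.2522,.085,-5.1); seat(2)
E
```

```text
shift [0.08 0.02 9.47] turn 0.003 | now [ 0.6149 -0.2519  0.1797] -4.9 w 0.0595 t 15.7
seat 2 2502 [ 0.6156 -0.2523  0.094  -0.6188  0.0878] 0.00036 lean 38.7
```

Call:
move_arm(plan=[[-0.4,0.1,0,4,0],[-0.4,0.1,0,7,0],[-0.4,0.1,0,9,0],[-0.4,0.1,0,9.5,0],[-0.4,0.1,0,9.5,0]], squeeze=20)

```text
clock: 16.2
tcp_pos: [0.6154, -0.2518, 0.0838]
tcp_rot: [-3.138, 0.138, 0.002]
ft_force: [0.6, -0.1, -0.2]
width: 0.0598
finger_force: 0.0
```

Call:
move_arm(plan=[[-0.3,0,0,0,0],[-0.1,0,0,0,0],[0.1,0,0,0,0],[0.4,0,0,0,0],[0.6,0,0,0,0]])

```text
clock: 16.7
tcp_pos: [0.6166, -0.2522, 0.0859]
tcp_rot: [3.138, -0.138, 0.004]
ft_force: [-0.5, 1.7, 6.2]
width: 0.0436
finger_force: 19.8
```

Call:
move_arm(plan=[[0.6,0,0,-1,0],[0.6,0,0,-3,0],[0.6,0,0,-5,0],[0.6,0,0,-5,0],[0.6,0,0,-5,0]])

```text
clock: 17.2
tcp_pos: [0.6158, -0.252, 0.1348]
tcp_rot: [3.138, -0.138, 0.001]
ft_force: [0.4, 0.1, -0.5]
width: 0.0435
finger_force: 20.6
```

```bash
python3 - <<'E'
from h import *
held(); go(.551,-.135,.065,-5.1); z=np.load('w1.npz'); P=z['P']
k=(np.hypot(P[...,0]-.566,P[...,1]+.135)<.02); print('ledge z',np.nanmedian(P[k][:,2]))
E
```

```text
held n 8222 centre [ 0.6148 -0.2521  0.1427] in tool mm [-1.   0.2 -7.9] axis tool xy [-0.622 -0.037 -0.001] err 0.00036
shift [ -7.43 -11.06   6.9 ] turn 0.001 | now [ 0.6153 -0.2518  0.1339] -5.0 w 0.0437 t 17.2
ledge z 0.31470034200572694
```

Call:
move_arm(plan=[[0.6,-2,-3.5,0,0],[0.6,-4,-7,0,0],[0.6,-6.5,-10,0,0],[0.6,-7.4,-11,0,0],[0.6,-7.4,-11,4,0]])

```text
clock: 17.75
tcp_pos: [0.5538, -0.1351, 0.0974]
tcp_rot: [3.137, -0.136, 0.011]
ft_force: [1.1, -0.9, 0.2]
width: 0.0434
finger_force: 20.7
```

Call:
move_arm(plan=[[0.6,0,0,2.2,0],[0.6,0,0,3,0],[0.6,0,0,3.4,0],[0.6,0,0,3.4,0]])

```text
clock: 18.15
tcp_pos: [0.5519, -0.1361, 0.0602]
tcp_rot: [-3.138, 0.139, 0.0]
ft_force: [-0.2, -0.4, 0.1]
width: 0.0435
finger_force: 20.7
```

```bash
python3 - <<'E'
from h import *
go(.551,-.135,.0545,-5.1); held()
E
```

```text
shift [-0.1  -0.11  0.57] turn 0.001 | now [ 0.5519 -0.1361  0.0602] -5.1 w 0.0435 t 18.1
held n 8225 centre [ 0.5509 -0.1362  0.0682] in tool mm [-1.   0.1 -8. ] axis tool xy [-0.623 -0.033  0.   ] err 0.00035
```

Call:
move_arm(plan=[[0.6,0,0,0.4,0],[0.6,0,0,0.65,0],[0.6,0.3,0,0.65,0],[0.6,0.6,0,0.65,0],[0.6,0.9,0,0.65,0]])

```text
clock: 18.7
tcp_pos: [0.5602, -0.1366, 0.0544]
tcp_rot: [-3.139, 0.138, 0.001]
ft_force: [-4.2, 1.4, 7.1]
width: 0.0437
finger_force: 21.1
```

```bash
python3 - <<'E'
from h import *
go(.551,-.135,.0545,-5.1); held()
E
```

```text
shift [-0.93 -0.08 -0.01] turn 0.001 | now [ 0.5602 -0.1366  0.0544] -5.1 w 0.0437 t 18.7
held n 8239 centre [ 0.559  -0.1368  0.0626] in tool mm [-1.2  0.3 -8.2] axis tool xy [-0.564 -0.036  0.001] err 0.00036
```

Call:
move_arm(plan=[[0.1,0,0,0,0],[0.02,0,0,0,0],[0,0,0,0,0],[0,0.05,0,0,0],[0,0.1,0,0,0]])

```text
clock: 19.25
tcp_pos: [0.5614, -0.1368, 0.0544]
tcp_rot: [3.138, -0.138, -0.0]
ft_force: [-4.4, -0.1, 7.4]
width: 0.0437
finger_force: 21.2
```

Call:
move_arm(plan=[[-0.02,0.05,0,0,0],[-0.02,0.1,0,0,0]])

```text
clock: 19.45
tcp_pos: [0.5623, -0.1368, 0.0542]
tcp_rot: [3.138, -0.138, -0.001]
ft_force: [-3.1, 0.2, 5.7]
width: 0.0437
finger_force: 19.7
```

Call:
move_arm(plan=[[-0.035,0,0,0,0],[-0.035,0,0,0,0]])

```text
clock: 19.65
tcp_pos: [0.563, -0.1369, 0.0541]
tcp_rot: [3.138, -0.139, 0.001]
ft_force: [-0.3, -0.5, 4.2]
width: 0.0438
finger_force: 7.9
```

Call:
move_arm(plan=[[-0.045,0,0,0,0],[-0.045,0,0,0,0]])

```text
clock: 19.85
tcp_pos: [0.563, -0.1369, 0.054]
tcp_rot: [3.138, -0.138, 0.001]
ft_force: [0.9, 0.4, 3.2]
width: 0.0445
finger_force: 2.3
```

Call:
move_arm(plan=[[-0.042,0.25,0,0.05,0],[-0.042,0.5,0,0.05,0],[-0.042,0.75,0,0.05,0],[-0.042,1.0,0,0.05,0],[-0.042,1.0,0,0.05,0]])

```text
clock: 20.35
tcp_pos: [0.5729, -0.1377, 0.0531]
tcp_rot: [-3.138, 0.138, -0.0]
ft_force: [-0.1, -0.6, -0.0]
width: 0.0447
finger_force: 3.1
```

```bash
python3 - <<'E'
from h import *
go(.551,-.135,.0545,-5.1); held()
E
```

```text
shift [-2.21 -0.08 -0.14] turn 0.001 | now [ 0.5729 -0.1377  0.0531] -5.1 w 0.0447 t 20.4
held n 8289 centre [ 0.5711 -0.1377  0.0627] in tool mm [-1.8  0.2 -9.6] axis tool xy [-0.227 -0.035 -0.   ] err 0.00082
```

Call:
move_arm(plan=[[-0.042,0.2,0,0,0],[-0.042,0.4,0,0,0],[-0.042,0.5,0,0,0],[-0.042,0.5,0,0,0]])

```text
clock: 20.8
tcp_pos: [0.5778, -0.1381, 0.0533]
tcp_rot: [-3.139, 0.138, -0.0]
ft_force: [-0.5, -0.7, -0.7]
width: 0.0444
finger_force: 3.1
```

```bash
python3 - <<'E'
from h import *
img=held(); save('w6',img)
E
```

```text
held n 8212 centre [ 0.5759 -0.1382  0.0629] in tool mm [-1.8  0.2 -9.6] axis tool xy [-0.22  -0.036 -0.   ] err 0.00068
```

View pics/w6.png

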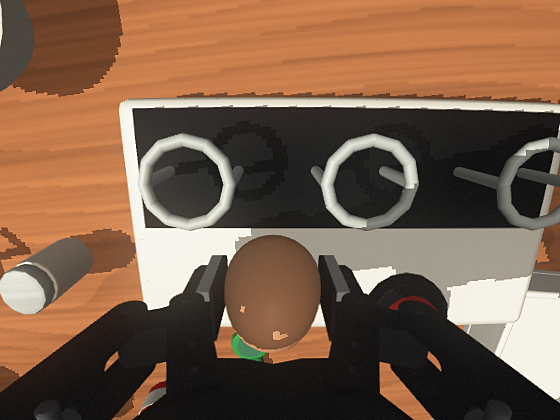

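Call:
move_arm(plan=[[-0.042,0,0,0.1,0],[-0.042,0,0,0.15,0],[-0.042,0.2,0,0.15,0],[-0.042,0.4,0,0.15,0],[-0.042,0.4,0,0.15,0]])

```text
clock: 21.35
tcp_pos: [0.5818, -0.1385, 0.0517]
tcp_rot: [3.138, -0.138, 0.0]
ft_force: [0.4, -0.6, 3.2]
width: 0.0445
finger_force: 3.2
```

```bash
python3 - <<'E'
from h import *
held()
E
```

```text
held n 10524 centre [ 0.5865 -0.1386  0.0595] in tool mm [ 4.7 -0.3 -7.8] axis tool xy [-0.27  0.   -0.  ] err 0.00365
```

```bash
sed -i 's/(t\[:,2\]>-.06)&(t\[:,2\]<.01)/(t[:,2]>-.048)\&(t[:,2]<-.002)\&(np.hypot(t[:,0],t[:,1])<.034)/; s/\[\*g,-.6\*M\[0,0\],-.6\*M\[1,0\]\]/[*g,-.3*M[0,0],-.3*M[1,0]]/' h.py; python3 - <<'E'
from h import *
held()
E
```

```text
held n 7868 centre [ 0.5794 -0.1385  0.0628] in tool mm [ -2.3   0.2 -11.1] axis tool xy [-0.054 -0.036 -0.   ] err 0.00029
```

Call:
move_arm(plan=[[0,0.05,0,0,0],[0.2,0.05,0,0,0],[0.6,0.05,0,0,0],[0.6,0.05,0,-0.5,0],[0.6,0.05,0,-3,0]])

```text
clock: 21.95
tcp_pos: [0.5799, -0.138, 0.0797]
tcp_rot: [-3.137, 0.139, 0.008]
ft_force: [-0.2, -0.3, -1.2]
width: 0.0433
finger_force: 20.7
```

Call:
move_arm(plan=[[0.6,0,0,-4,0],[0.6,0.5,3,-6,0],[0.6,1,6,-6,0],[0.6,1.6,9,-6,0],[0.6,2.4,11,-6,0]])

```text
clock: 22.45
tcp_pos: [0.596, -0.252, 0.1421]
tcp_rot: [3.138, -0.14, 0.0]
ft_force: [0.2, -0.5, -0.2]
width: 0.0435
finger_force: 20.7
```

Call:
move_arm(plan=[[0.6,0,0,0,0],[0.6,0,0,0,0],[0.6,0,0,0,0]])

```text
clock: 22.75
tcp_pos: [0.5958, -0.2493, 0.1414]
tcp_rot: [-3.138, 0.138, 0.001]
ft_force: [0.1, -0.2, -0.4]
width: 0.0434
finger_force: 20.7
```

```bash
python3 - <<'E'
from h import *
held(); go(.618,-.2524,.083,-5.1)
E
```

```text
held n 7877 centre [ 0.5936 -0.2493  0.1523] in tool mm [ -2.2   0.2 -10.8] axis tool xy [-0.077 -0.035  0.   ] err 0.00029
shift [2.23 0.13 5.85] turn 0.002 | now [ 0.5959 -0.2492  0.1415] -5.0 w 0.0439 t 22.8
```

Call:
move_arm(plan=[[0.6,1.1,0.1,0,0],[0.6,2.2,0.1,0,0],[0.6,2.2,0.1,2,0],[0.6,2.2,0.1,4,0],[0.6,2.2,0.1,5,0]])

```text
clock: 23.3
tcp_pos: [0.6183, -0.2525, 0.0901]
tcp_rot: [-3.138, 0.138, 0.002]
ft_force: [-1.0, 0.2, -0.5]
width: 0.0436
finger_force: 20.7
```

Call:
move_arm(plan=[[0.6,0,0,0,0],[0.6,0,0,0.3,0],[0.6,0,0,0.6,0],[0.6,0,0,0.9,0],[0.6,0,0,0.9,0]])

```text
clock: 23.8
tcp_pos: [0.6186, -0.2531, 0.0838]
tcp_rot: [3.138, -0.139, 0.002]
ft_force: [-2.4, 1.4, 3.0]
width: 0.0435
finger_force: 21.1
```

```bash
python3 - <<'E'
from h import *
held(); go(.618,-.2524,.083,-5.1)
E
```

```text
held n 7947 centre [ 0.6162 -0.253   0.0949] in tool mm [ -2.4   0.1 -11.1] axis tool xy [-0.098 -0.046 -0.   ] err 0.00029
shift [-0.07 -0.07  0.08] turn 0.001 | now [ 0.6187 -0.2531  0.0839] -5.1 w 0.0435 t 23.9
```

Call:
move_arm(plan=[[0.6,-0.05,-0.05,0,0],[0.1,-0.05,-0.05,0,0],[-0.02,-0.05,-0.05,0,0],[-0.04,-0.05,-0.05,0,0],[-0.06,-0.05,-0.05,0,0]])

```text
clock: 24.35
tcp_pos: [0.6176, -0.2525, 0.0826]
tcp_rot: [-3.138, 0.138, 0.0]
ft_force: [1.0, 1.5, 0.7]
width: 0.0453
finger_force: 0.5
```

Call:
move_arm(plan=[[-0.1,0,0,0,0],[-0.2,0,0,0,0],[-0.3,0,0,0,0],[-0.3,0,0,0,0],[-0.3,0,0,-2,0]])

```text
clock: 24.85
tcp_pos: [0.6158, -0.2519, 0.1004]
tcp_rot: [-3.137, 0.138, 0.007]
ft_force: [0.2, 0.3, -0.5]
width: 0.0557
finger_force: 0.0
```

Call:
move_arm(plan=[[-0.3,0,0,-4,0],[-0.6,0,0,-8,0],[-1,-1,-2,-10,0],[-1,-1,-2,-10,0],[-1,-1,-2,-10,0]])

```text
clock: 25.35
tcp_pos: [0.6095, -0.2317, 0.2029]
tcp_rot: [3.138, -0.137, 0.001]
ft_force: [-0.1, -0.1, -0.7]
width: 0.0856
finger_force: 0.0
```

```bash
python3 - <<'E'
from h import *
save('w7',seat(2,.05)); go(.606,.1885,.17,-2.65)
E
```

```text
seat 2 2492 [ 0.6155 -0.2524  0.0943 -0.0856  0.0733] 0.00026 lean 6.5
shift [ -3.99 -41.84   3.21] turn -0.042 | now [ 0.6091 -0.2318  0.202 ] -5.0 w 0.0854 t 25.4
```

Call:
move_arm(plan=[[-1,-0.5,-5,0,0],[-1,-1,-10,0,0],[-1,-1.5,-15,0,0],[-1,-2,-20,0,-0.04],[-1,-2.5,-25,0,-0.04]])

```text
clock: 25.9
tcp_pos: [0.6059, 0.0195, 0.2011]
tcp_rot: [3.14, -0.075, -0.004]
ft_force: [0.4, -0.9, 0.7]
width: 0.0852
finger_force: 0.0
```

Call:
move_arm(plan=[[-1,-0.2,-5,0,0],[-1,-0.4,-10,0,0],[-1,-0.6,-14,0,0],[-1,-0.6,-16.8,0,0],[-1,-0.6,-16.8,3,0]])

```text
clock: 26.4
tcp_pos: [0.611, 0.1903, 0.1743]
tcp_rot: [-3.138, 0.071, -0.008]
ft_force: [0.7, -0.3, -0.2]
width: 0.0852
finger_force: 0.0
```

Call:
move_arm(plan=[[-1,0,0,0,0],[-1,0,0,0,0],[-1,0,0,0,0]])

```text
clock: 26.7
tcp_pos: [0.6091, 0.1855, 0.1731]
tcp_rot: [3.141, -0.077, -0.0]
ft_force: [-0.3, -0.6, -0.2]
width: 0.0859
finger_force: 0.0
```

```bash
python3 - <<'E'
from h import *
go(.605,.1886,.066,-2.65)
E
```

```text
shift [-0.42 -0.29 10.71] turn -0.003 | now [0.6091 0.1855 0.1731] -2.8 w 0.0859 t 26.7
```

Call:
move_arm(plan=[[-1,-0.4,-0.3,3,0],[-1,-0.4,-0.3,6.5,0],[-1,-0.4,-0.3,9.5,0],[-1,-0.4,-0.3,10.7,0],[-1,-0.4,-0.3,10.7,0]])

```text
clock: 27.2
tcp_pos: [0.6044, 0.1887, 0.065]
tcp_rot: [3.14, -0.077, -0.003]
ft_force: [-0.9, -0.8, 0.4]
width: 0.0855
finger_force: 0.0
```

Call:
move_arm(plan=[[-0.4,0,0,0,0],[-0.2,0,0,0,0],[0,0,0,0,0],[0.3,0,0,0,0],[0.6,0,0,0,0]])

```text
clock: 27.7
tcp_pos: [0.606, 0.1894, 0.0674]
tcp_rot: [-3.14, 0.075, -0.004]
ft_force: [0.1, -3.0, 8.0]
width: 0.0442
finger_force: 19.8
```

Call:
move_arm(plan=[[0.6,0,0,-1,0],[0.6,0,0,-4,0],[0.6,0,0,-8,0],[0.6,0,0,-9,0.04],[0.6,0,0,-9,0.04]])

```text
clock: 28.2
tcp_pos: [0.6062, 0.1901, 0.1588]
tcp_rot: [-3.137, 0.139, -0.007]
ft_force: [-0.0, -0.6, -0.5]
width: 0.0439
finger_force: 20.7
```

```bash
python3 - <<'E'
from h import *
held(); go(.551,-.135,.06,-5.1)
E
```

```text
held n 8122 centre [0.6046 0.19   0.1662] in tool mm [-1.5  0.3 -7.4] axis tool xy [-0.621  0.011 -0.003] err 0.00036
shift [-2.57 32.83  9.67] turn 0.002 | now [0.6051 0.1898 0.157 ] -5.0 w 0.0436 t 28.2
```

Call:
move_arm(plan=[[0.6,-0.5,4.5,0,0],[0.6,-1,9,0,0],[0.6,-1.5,14,0,0],[0.6,-2,19,0,0],[0.6,-2.5,24,0,0]])

```text
clock: 28.75
tcp_pos: [0.5572, -0.0481, 0.1544]
tcp_rot: [-3.138, 0.136, 0.004]
ft_force: [1.2, -0.6, -0.1]
width: 0.0438
finger_force: 20.7
```

Call:
move_arm(plan=[[0.6,-0.2,4,0,0],[0.6,-0.4,7.5,0,0],[0.6,-0.4,8.8,3,0],[0.6,-0.4,8.8,7,0],[0.6,-0.4,8.8,9,0]])

```text
clock: 29.25
tcp_pos: [0.5443, -0.134, 0.062]
tcp_rot: [-3.137, 0.139, 0.008]
ft_force: [-0.8, 1.3, -0.2]
width: 0.0435
finger_force: 20.8
```

Call:
move_arm(plan=[[0.6,0,0,0,0],[0.6,0,0,0,0],[0.6,0,0,0,0]])

```text
clock: 29.55
tcp_pos: [0.5479, -0.1339, 0.0667]
tcp_rot: [3.138, -0.137, 0.002]
ft_force: [0.0, 0.7, 0.3]
width: 0.0436
finger_force: 20.7
```

```bash
python3 - <<'E'
from h import *
held(); go(.547,-.135,.055,-5.1)
E
```

```text
held n 8134 centre [ 0.5463 -0.134   0.0741] in tool mm [-1.6  0.2 -7.4] axis tool xy [-0.618  0.013 -0.001] err 0.00036
shift [-0.1   0.11  1.2 ] turn 0.001 | now [ 0.5481 -0.134   0.067 ] -5.0 w 0.0436 t 29.6
```

Call:
move_arm(plan=[[0.6,0,0,0.6,0],[0.6,0,0,1,0],[0.6,0,0,1.35,0],[0.6,0,0,1.35,0],[0,0,0,1.35,0]])

```text
clock: 30.1
tcp_pos: [0.5486, -0.1343, 0.0537]
tcp_rot: [3.138, -0.138, 0.005]
ft_force: [0.2, 0.2, 12.4]
width: 0.0434
finger_force: 22.1
```

Call:
move_arm(plan=[[-0.035,0,0,0,0],[-0.042,0,0,0,0],[-0.042,0,0,0,0]])

```text
clock: 30.4
tcp_pos: [0.5482, -0.1342, 0.0531]
tcp_rot: [3.138, -0.138, 0.003]
ft_force: [-0.5, 0.0, 5.8]
width: 0.0446
finger_force: 3.8
```

Call:
move_arm(plan=[[-0.042,0.3,0,0.1,0],[-0.042,0.6,0,0.1,0],[-0.042,0.9,0,0.1,0],[-0.042,1.2,0,0.1,0],[-0.042,1.2,0,0.1,0]])

```text
clock: 30.9
tcp_pos: [0.5595, -0.135, 0.0511]
tcp_rot: [-3.138, 0.138, -0.0]
ft_force: [-0.4, -0.8, 0.4]
width: 0.0445
finger_force: 3.7
```

```bash
python3 - <<'E'
from h import *
held(); go(.547,-.135,.055,-5.1)
E
```

```text
held n 8223 centre [ 0.5568 -0.135   0.0628] in tool mm [ -2.7   0.2 -11.7] axis tool xy [-0.204  0.014 -0.   ] err 0.0003
shift [-1.22  0.11 -0.39] turn 0.001 | now [ 0.5592 -0.135   0.0511] -5.1 w 0.0445 t 30.9
```

Call:
move_arm(plan=[[-0.042,0,0,0.12,0],[-0.042,0.2,0,0.12,0],[-0.042,0.4,0,0.12,0],[-0.042,0.6,0,0.12,0],[-0.042,0.6,0,0.12,0]])

```text
clock: 31.45
tcp_pos: [0.5653, -0.1355, 0.0499]
tcp_rot: [-3.139, 0.138, 0.0]
ft_force: [-0.9, -0.5, 1.8]
width: 0.0443
finger_force: 3.7
```

```bash
python3 - <<'E'
from h import *
held(); go(.547,-.135,.055,-5.1)
E
```

```text
held n 7911 centre [ 0.5622 -0.1355  0.0629] in tool mm [ -3.1   0.2 -13. ] axis tool xy [ 0.027  0.012 -0.   ] err 0.00028
shift [-1.81  0.11 -0.51] turn 0.001 | now [ 0.5651 -0.1355  0.0499] -5.1 w 0.0441 t 31.5
```

Call:
move_arm(plan=[[0,0,0,0,0],[0.2,0,0,0,0],[0.6,0,0,0,0],[0.6,0,0,-1,0],[0.6,0,0,-4,0]])

```text
clock: 32.0
tcp_pos: [0.5632, -0.135, 0.0886]
tcp_rot: [-3.138, 0.138, 0.008]
ft_force: [0.5, -0.6, -0.2]
width: 0.0439
finger_force: 20.7
```

Call:
move_arm(plan=[[0.6,0,0,-4,0],[0.6,1,0.7,-5,0],[0.6,3,2,-5,0],[0.6,5,3.3,-5,0],[0.6,6.4,4,-5,0]])

```text
clock: 32.5
tcp_pos: [0.6267, -0.1821, 0.1412]
tcp_rot: [3.138, -0.139, 0.003]
ft_force: [0.2, 0.5, -0.8]
width: 0.0433
finger_force: 20.7
```

Call:
move_arm(plan=[[0.6,0,0,0,0],[0.6,0,0,0,0],[0.6,0,0,0,0]])

```text
clock: 32.8
tcp_pos: [0.6244, -0.1805, 0.14]
tcp_rot: [-3.138, 0.138, 0.002]
ft_force: [-0.4, -0.5, -0.4]
width: 0.0436
finger_force: 20.7
```

```bash
python3 - <<'E'
from h import *
held(); go(.6254,-.1809,.081,-5.1)
E
```

```text
held n 7938 centre [ 0.6214 -0.1804  0.1528] in tool mm [ -3.    0.2 -12.8] axis tool xy [ 0.001  0.011 -0.   ] err 0.00029
shift [0.1  0.04 5.91] turn 0.001 | now [ 0.6245 -0.1805  0.1401] -5.0 w 0.0435 t 32.9
```

Call:
move_arm(plan=[[0.6,0.1,0,2,0],[0.6,0.1,0,4,0],[0.6,0.1,0,5,0],[0.6,0.1,0,5.3,0],[0.6,0.1,0,5.5,0]])

```text
clock: 33.35
tcp_pos: [0.6264, -0.181, 0.0853]
tcp_rot: [-3.139, 0.138, -0.0]
ft_force: [-0.6, -1.1, -0.2]
width: 0.0436
finger_force: 20.7
```

Call:
move_arm(plan=[[0.6,0,0,0.2,0],[0.6,0,0,0.45,0],[0.6,0,0,0.45,0],[0.6,0,0,0.45,0]])

```text
clock: 33.75
tcp_pos: [0.6267, -0.1811, 0.0819]
tcp_rot: [3.138, -0.139, 0.002]
ft_force: [-2.1, 1.7, 6.6]
width: 0.0439
finger_force: 21.3
```

```bash
python3 - <<'E'
from h import *
held(); go(.6254,-.1809,.081,-5.1)
E
```

```text
held n 8031 centre [ 0.6233 -0.181   0.0951] in tool mm [ -3.4   0.2 -13.2] axis tool xy [-0.036  0.004 -0.   ] err 0.00029
shift [-0.14 -0.01  0.09] turn 0.001 | now [ 0.6267 -0.1812  0.0819] -5.1 w 0.0434 t 33.8
```

Call:
move_arm(plan=[[0.6,-0.1,0,0,0],[0.1,-0.1,0,0,0],[-0.02,-0.1,0,0,0],[-0.04,-0.1,0,0,0],[-0.06,-0.1,0,0,0]])

```text
clock: 34.3
tcp_pos: [0.6254, -0.181, 0.0805]
tcp_rot: [-3.139, 0.139, -0.0]
ft_force: [-0.1, 0.7, -0.5]
width: 0.0456
finger_force: 0.4
```

Call:
move_arm(plan=[[-0.1,0,0,0,0],[-0.2,0,0,0,0],[-0.25,0,0,0,0],[-0.25,0,0,0,0],[-0.25,0,0,-2,0]])

```text
clock: 34.8
tcp_pos: [0.6235, -0.1805, 0.0982]
tcp_rot: [-3.137, 0.139, 0.007]
ft_force: [-0.3, -0.3, 0.1]
width: 0.0534
finger_force: 0.0
```

Call:
move_arm(plan=[[-0.25,0,0,-4,0],[-0.6,0,0,-8,0],[-1,-0.5,-1,-10,0],[-1,-0.5,-2,-10,0],[-1,-0.5,-2,-10,0]])

```text
clock: 35.3
tcp_pos: [0.6221, -0.1596, 0.2005]
tcp_rot: [-3.138, 0.137, -0.001]
ft_force: [-0.3, -1.1, -0.4]
width: 0.0856
finger_force: 0.0
```

```bash
python3 - <<'E'
from h import *
seat(1,.05); seat(2,.1); go(.609,.2838,.17,-2.65)
E
```

```text
seat 1 2498 [ 0.6219 -0.1807  0.0944 -0.0491  0.0233] 0.00026 lean 3.1
seat 2 2439 [ 0.6159 -0.2527  0.0945 -0.1096  0.1168] 0.00033 lean 9.2
shift [ -5.12 -44.13   2.93] turn -0.041 | now [ 0.6214 -0.1603  0.1991] -5.0 w 0.0856 t 35.4
```

Call:
move_arm(plan=[[-1,-0.6,-5,0,0],[-1,-1.2,-10,0,0],[-1,-1.8,-15,0,0],[-1,-2.4,-20,0,-0.04],[-1,-3,-25,0,-0.04]])

```text
clock: 35.9
tcp_pos: [0.6135, 0.0906, 0.1989]
tcp_rot: [3.14, -0.074, -0.004]
ft_force: [1.2, -0.6, 0.1]
width: 0.0855
finger_force: 0.0
```

Call:
move_arm(plan=[[-1,-0.3,-5,0,0],[-1,-0.6,-10,0,0],[-1,-0.9,-15,0,0],[-1,-1.2,-19.1,0,0],[-1,-1.2,-19.1,3,0]])

```text
clock: 36.4
tcp_pos: [0.6132, 0.2864, 0.1723]
tcp_rot: [-3.137, 0.07, -0.008]
ft_force: [0.5, -0.4, -0.4]
width: 0.0855
finger_force: 0.0
```

Call:
move_arm(plan=[[-1,0,0,0,0],[-1,0,0,0,0],[-1,0,0,0,0]])

```text
clock: 36.7
tcp_pos: [0.612, 0.2796, 0.171]
tcp_rot: [3.14, -0.078, 0.0]
ft_force: [-0.3, 0.1, 0.7]
width: 0.0853
finger_force: 0.0
```

```bash
python3 - <<'E'
from h import *
go(.6095,.2838,.0658,-2.65)
E
```

```text
shift [-0.27 -0.41 10.52] turn -0.003 | now [0.612  0.2796 0.171 ] -2.8 w 0.0853 t 36.7
```

Call:
move_arm(plan=[[-1,-0.3,-0.4,3,0],[-1,-0.3,-0.4,6.5,0],[-1,-0.3,-0.4,9.5,0],[-1,-0.3,-0.4,10.5,0],[-1,-0.3,-0.4,10.5,0]])

```text
clock: 37.2
tcp_pos: [0.6086, 0.2837, 0.0651]
tcp_rot: [3.14, -0.077, -0.002]
ft_force: [0.1, -0.0, 0.3]
width: 0.0852
finger_force: 0.0
```

Call:
move_arm(plan=[[-0.4,0,0,0,0],[-0.2,0,0,0,0],[0,0,0,0,0],[0.3,0,0,0,0],[0.6,0,0,0,0]])

```text
clock: 37.7
tcp_pos: [0.6102, 0.2848, 0.0675]
tcp_rot: [-3.14, 0.076, -0.005]
ft_force: [0.5, -2.5, 6.4]
width: 0.0435
finger_force: 19.7
```

Call:
move_arm(plan=[[0.6,0,0,-1,0],[0.6,0,0,-4,0],[0.6,0,0,-8,0],[0.6,0,0,-9,0.04],[0.6,0,0,-9,0.04]])

```text
clock: 38.2
tcp_pos: [0.61, 0.2856, 0.159]
tcp_rot: [-3.136, 0.139, -0.007]
ft_force: [-0.1, 0.0, -0.2]
width: 0.0438
finger_force: 20.7
```

```bash
python3 - <<'E'
from h import *
held(); go(.547,-.135,.066,-5.1)
E
```

```text
held n 8135 centre [0.6089 0.2854 0.1664] in tool mm [-1.1  0.3 -7.4] axis tool xy [-0.623  0.016 -0.003] err 0.00036
shift [-2.53 42.4   9.05] turn 0.002 | now [0.609  0.2851 0.157 ] -5.0 w 0.0435 t 38.2
```

Call:
move_arm(plan=[[0.6,-0.3,4.5,0,0],[0.6,-0.6,9,0,0],[0.6,-0.9,14,0,0],[0.6,-1.2,19,0,0],[0.6,-1.5,24,0,0]])

```text
clock: 38.75
tcp_pos: [0.571, 0.0456, 0.1543]
tcp_rot: [3.138, -0.136, -0.004]
ft_force: [0.9, -0.6, -0.5]
width: 0.0435
finger_force: 20.7
```

Call:
move_arm(plan=[[0.6,-0.3,5,0,0],[0.6,-0.6,10,0,0],[0.6,-0.9,15,0,0],[0.6,-1,18.4,0,0],[0.6,-1,18.4,3,0]])

```text
clock: 39.25
tcp_pos: [0.5478, -0.1395, 0.1273]
tcp_rot: [3.137, -0.142, 0.007]
ft_force: [2.0, 0.1, -1.0]
width: 0.0437
finger_force: 20.8
```

Call:
move_arm(plan=[[0.6,0,0,3,0],[0.6,0,0,6,0],[0.6,0,0,6,0],[0.6,0,0,6,0],[0.6,0,0,6,0]])

```text
clock: 39.75
tcp_pos: [0.5473, -0.1352, 0.0667]
tcp_rot: [3.138, -0.138, 0.002]
ft_force: [0.4, -0.3, -0.3]
width: 0.0438
finger_force: 20.8
```

```bash
python3 - <<'E'
from h import *
held(); go(.547,-.135,.055,-5.1)
E
```

```text
held n 8149 centre [ 0.5461 -0.1353  0.0741] in tool mm [-1.1  0.2 -7.4] axis tool xy [-0.621  0.016 -0.001] err 0.00036
shift [-0.06 -0.02  1.19] turn 0.001 | now [ 0.5475 -0.1353  0.0669] -5.0 w 0.0438 t 39.8
```

Same roll sequence as before.

Call:
move_arm(plan=[[0.6,0,0,0.6,0],[0.6,0,0,1,0],[0.6,0,0,1.35,0],[0.6,0,0,1.35,0],[0,0,0,1.35,0]])

```text
clock: 40.3
tcp_pos: [0.548, -0.1355, 0.0536]
tcp_rot: [3.138, -0.138, 0.005]
ft_force: [-1.4, -0.2, 13.4]
width: 0.0437
finger_force: 22.2
```

Call:
move_arm(plan=[[-0.035,0,0,0,0],[-0.042,0,0,0,0],[-0.042,0,0,0,0]])

```text
clock: 40.6
tcp_pos: [0.5476, -0.1355, 0.053]
tcp_rot: [3.138, -0.138, 0.003]
ft_force: [0.5, -0.0, 5.5]
width: 0.0443
finger_force: 3.8
```

Call:
move_arm(plan=[[-0.042,0.3,0,0.1,0],[-0.042,0.6,0,0.1,0],[-0.042,0.9,0,0.1,0],[-0.042,1.2,0,0.1,0],[-0.042,1.2,0,0.1,0]])

```text
clock: 41.1
tcp_pos: [0.5588, -0.1362, 0.0509]
tcp_rot: [-3.138, 0.138, 0.0]
ft_force: [-0.3, -0.1, 1.6]
width: 0.0441
finger_force: 3.7
```

```bash
python3 - <<'E'
from h import *
held()
E
```

```text
held n 8244 centre [ 0.5566 -0.1362  0.0629] in tool mm [ -2.2   0.2 -12. ] axis tool xy [-0.203  0.017  0.   ] err 0.00031
```

Call:
move_arm(plan=[[-0.042,0,0,0.12,0],[-0.042,0.2,0,0.12,0],[-0.042,0.4,0,0.12,0],[-0.042,0.5,0,0.12,0],[-0.042,0.5,0,0.12,0]])

```text
clock: 41.65
tcp_pos: [0.5635, -0.1367, 0.0498]
tcp_rot: [-3.139, 0.139, 0.0]
ft_force: [0.4, -0.1, -0.1]
width: 0.0444
finger_force: 3.8
```

```bash
python3 - <<'E'
from h import *
held(); go(.6285,-.1095,.081)
E
```

```text
held n 8011 centre [ 0.561  -0.1367  0.0629] in tool mm [ -2.5   0.3 -13.1] axis tool xy [-0.013  0.016  0.   ] err 0.00028
shift [ 6.25 -3.28 -3.12] turn 0 | now [ 0.5634 -0.1367  0.0498] -5.1 w 0.0443 t 41.7
```

Call:
move_arm(plan=[[0,0,0,0,0],[0.2,0,0,0,0],[0.6,0,0,0,0],[0.6,0,0,-1,0],[0.6,0,0,-4,0]])

```text
clock: 42.2
tcp_pos: [0.5616, -0.1362, 0.0883]
tcp_rot: [-3.138, 0.139, 0.007]
ft_force: [0.4, -0.1, 0.1]
width: 0.044
finger_force: 20.7
```

Call:
move_arm(plan=[[0.6,0,0,-4,0],[0.6,1,-0.6,-5,0],[0.6,3,-1.7,-5,0],[0.6,5,-2.7,-5,0],[0.6,6.5,-3.3,-5,0]])

```text
clock: 42.7
tcp_pos: [0.6327, -0.1087, 0.1402]
tcp_rot: [-3.138, 0.138, -0.002]
ft_force: [0.5, -0.6, -0.2]
width: 0.0437
finger_force: 20.7
```

Call:
move_arm(plan=[[0.6,0,0,0,0],[0.6,0,0,0,0],[0.6,0,0,0,0]])

```text
clock: 43.0
tcp_pos: [0.6302, -0.1096, 0.1395]
tcp_rot: [-3.138, 0.139, 0.002]
ft_force: [-0.2, -0.4, -0.4]
width: 0.0437
finger_force: 20.7
```

```bash
python3 - <<'E'
from h import *
held(); go(.631,-.1097,.081,-5.1)
E
```

```text
held n 8053 centre [ 0.6277 -0.1096  0.1525] in tool mm [ -2.5   0.2 -13. ] axis tool xy [-0.043  0.017  0.   ] err 0.00029
shift [ 0.08 -0.01  5.87] turn 0.0 | now [ 0.6302 -0.1097  0.1397] -5.1 w 0.0437 t 43.0
```

Call:
move_arm(plan=[[0.6,0,0,2,0],[0.6,0,0,4,0],[0.6,0,0,5,0],[0.6,0,0,5.3,0],[0.6,0,0,5.5,0]])

```text
clock: 43.55
tcp_pos: [0.6311, -0.1097, 0.085]
tcp_rot: [-3.139, 0.139, -0.0]
ft_force: [-0.3, 0.5, -0.2]
width: 0.0436
finger_force: 20.7
```

Call:
move_arm(plan=[[0.6,0,0,0.2,0],[0.6,0,0,0.4,0],[0.6,0,0,0.4,0],[0.6,0,0,0.4,0]])

```text
clock: 43.95
tcp_pos: [0.6315, -0.1096, 0.0819]
tcp_rot: [3.138, -0.138, 0.002]
ft_force: [-1.8, 0.3, 4.6]
width: 0.0439
finger_force: 21.0
```

```bash
python3 - <<'E'
from h import *
held(); go(.631,-.1097,.081,-5.1)
E
```

```text
held n 8087 centre [ 0.629  -0.1095  0.0948] in tool mm [ -2.5   0.2 -12.9] axis tool xy [-0.059  0.015 -0.   ] err 0.00029
shift [-0.05  0.02  0.08] turn 0.001 | now [ 0.6315 -0.1095  0.0818] -5.1 w 0.0435 t 44.0
```

Call:
move_arm(plan=[[0.6,-0.05,0,0,0],[0.1,-0.05,0,0,0],[-0.02,-0.05,0,0,0],[-0.04,-0.05,0,0,0],[-0.06,-0.05,0,0,0]])

```text
clock: 44.5
tcp_pos: [0.6307, -0.1094, 0.0809]
tcp_rot: [-3.138, 0.138, -0.0]
ft_force: [0.2, 0.7, 0.3]
width: 0.0454
finger_force: 0.5
```

Call:
move_arm(plan=[[-0.1,0,0,0,0],[-0.2,0,0,0,0],[-0.25,0,0,0,0],[-0.25,0,0,0,0],[-0.25,0,0,-2,0]])

```text
clock: 45.0
tcp_pos: [0.6287, -0.1092, 0.0986]
tcp_rot: [-3.138, 0.139, 0.007]
ft_force: [-0.7, 0.2, -0.7]
width: 0.0533
finger_force: 0.0
```

Call:
move_arm(plan=[[-0.25,0,0,-4,0],[-0.6,0,0,-8,0],[-1,-1,2,-10,0],[-1,-2,4,-10,0],[-1,-3,6,-10,0]])

```text
clock: 45.5
tcp_pos: [0.5955, -0.1672, 0.2021]
tcp_rot: [3.138, -0.138, 0.003]
ft_force: [0.1, -0.3, 0.1]
width: 0.0849
finger_force: 0.0
```

Call:
move_arm(plan=[[-1,0,0,0,0],[-1,0,0,0,0],[-1,0,0,0,0]])

```text
clock: 45.8
tcp_pos: [0.5958, -0.166, 0.2007]
tcp_rot: [-3.138, 0.138, -0.0]
ft_force: [-0.1, 0.2, -0.2]
width: 0.0851
finger_force: 0.0
```

```bash
python3 - <<'E'
from h import *
seat(0,.1);seat(1,.1);save('w8',seat(2,.1)); go(.6157,-.2522,.17,-5.1)
E
```

```text
seat 0 2675 [ 0.6285 -0.1086  0.0942 -0.0896  0.0039] 0.00027 lean 5.1
seat 1 2587 [ 0.622  -0.1807  0.0943 -0.0539  0.0257] 0.00025 lean 3.4
seat 2 2691 [ 0.6154 -0.2526  0.0944 -0.0735  0.0998] 0.00033 lean 7.1
shift [2.73 8.42 3.07] turn 0.002 | now [ 0.5958 -0.1659  0.2007] -5.0 w 0.0854 t 46.0
```

View pics/w8.png

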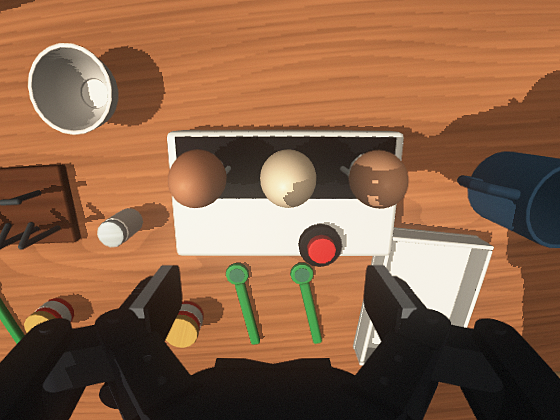

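Call:
move_arm(plan=[[0,-2,2,0,0],[1,-4,4,2,0],[1,-4.9,4.7,5,0],[1,-4.9,4.7,9,0],[1,-4.9,4.7,12,0]])

```text
clock: 46.45
tcp_pos: [0.5419, -0.2088, 0.0792]
tcp_rot: [-3.138, 0.139, 0.001]
ft_force: [0.2, -0.2, 0.9]
width: 0.0125
finger_force: 0.0
```

Call:
move_arm(plan=[[1,0,0,0,0],[1,0,0,0,0],[1,0,0,0,0]])

```text
clock: 46.75
tcp_pos: [0.5439, -0.2093, 0.0826]
tcp_rot: [3.138, -0.138, 0.004]
ft_force: [0.2, -0.2, 0.5]
width: 0.0002
finger_force: 0.0
```

```bash
python3 - <<'E'
from h import *
go(.5425,-.209,.054,-5.1)
E
```

```text
shift [-0.15 -0.02  2.86] turn 0.001 | now [ 0.5439 -0.2093  0.0826] -5.0 w 0.0002 t 46.8
```

Call:
move_arm(plan=[[1,-0.1,0,1,0],[1,-0.1,0,1.6,0],[1,-0.1,0,2.2,0],[1,-0.1,0,2.6,0],[1,-0.1,0,2.6,0]])

```text
clock: 47.25
tcp_pos: [0.5417, -0.2091, 0.0559]
tcp_rot: [-3.139, 0.139, -0.0]
ft_force: [-3.9, 1.5, 12.6]
width: 0.0001
finger_force: 6.5
```

Call:
move_arm(plan=[[1,0,0,0.2,0],[1,0,0,0.3,0],[1,0,0,0.3,0],[1,0,0,0.3,0]])

```text
clock: 47.65
tcp_pos: [0.5419, -0.2091, 0.0553]
tcp_rot: [3.138, -0.139, 0.001]
ft_force: [-11.7, 4.9, 42.1]
width: -0.0001
finger_force: 21.0
```

Call:
move_arm(plan=[[1,0,0,-1,0],[1,0,0,-3,0],[0,0,0,-8,0],[-1,-1,-4,-12,0],[-1,-3,-8,-16,0]])

```text
clock: 48.15
tcp_pos: [0.5237, -0.1386, 0.2018]
tcp_rot: [3.138, -0.141, 0.002]
ft_force: [1.0, -0.0, 0.3]
width: 0.0429
finger_force: 0.0
```

Call:
move_arm(plan=[[-1,-4,-3,0,0],[-1,-8,-5,0,0],[-1,-10,-5,0,0],[-1,-10,-5,0,0],[-1,-10,-5,0,0]])

```text
clock: 48.65
tcp_pos: [0.4287, -0.0803, 0.2006]
tcp_rot: [3.138, -0.139, 0.002]
ft_force: [0.6, 0.6, 0.3]
width: 0.0856
finger_force: 0.0
```

```bash
python3 - <<'E'
from h import *
go(.42,-.08,.23)
for n in('top','wrist'):
  img,d,P=cloud(n); save(n+'9',img); np.savez(n+'9.npz',img=img,P=P)
  for nm,lo,hi,a,b in [('green',(45,80,40),(80,255,255),.0,.03),('brass',(15,100,100),(30,255,255),.034,.05)]:
    for o in blobs(img,P,lo,hi,a,b,60):
        if .2<o[2][0]<.6 and abs(o[2][1])<.5: print(n,nm,*o)
E
```

```text
shift [-0.86  0.04 -2.94] turn 0 | now [ 0.4287 -0.0803  0.2006] -5.1 w 0.0856 t 48.6
top green [187. 251.] 266 [0.4669 0.2037 0.0087] [459.2 205.1 111.3  25.3   9. ] 0.0123
top brass [219. 255.] 226 [0.4591 0.1242 0.0394] [459.  123.5  37.5  38.1   0.7] 0.0426
top brass [257. 263.] 227 [0.4416 0.0347 0.0393] [441.5  34.9  38.3  38.1  46.1] 0.0426
wrist green [305. 155.] 1383 [ 0.4616 -0.1182  0.0094] [ 451.7 -115.9  112.7   26.4    2.5] 0.0112
wrist green [378. 155.] 1404 [ 0.4553 -0.1956  0.0094] [ 445.6 -194.   112.7   26.3    3.9] 0.0113
wrist green [ 22. 182.] 1294 [0.4625 0.1996 0.0084] [458.5 202.7 112.6  23.7   8.6] 0.011
wrist brass [ 68. 185.] 1145 [0.4586 0.1237 0.0402] [458.  124.4  39.5  39.6  29.2] 0.0414
wrist brass [235. 185.] 1269 [ 0.4426 -0.0449  0.0403] [442.4 -44.9  39.8  39.3  10.5] 0.0414
wrist brass [157. 193.] 1225 [0.4414 0.0342 0.0402] [441.4  34.6  39.4  39.7  69.7] 0.0413
```

View pics/wrist9.png

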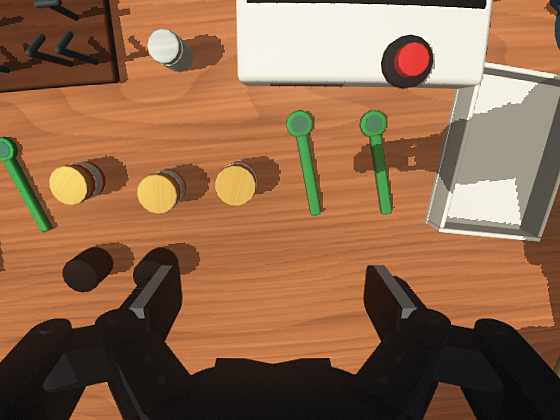

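The wrist view shows spoons at (305,155), (378,155) and (22,182), jam pots at (68,185), (157,193) and (235,185), and the black look-alikes at (88,270) and (160,260). The button is back up. The brass-lidded pots over red and amber bodies fit the description, while the fully black ones don't and stay where they are.

```bash
cat >> h.py <<'E'
def spoons(img,P,amin=200):
    hsv=cv2.cvtColor(img,cv2.COLOR_RGB2HSV); m=(cv2.inRange(hsv,(45,80,40),(80,255,255))>0)&(P[...,2]<.1)
    n,l,st,c=cv2.connectedComponentsWithStats(m.astype(np.uint8))
    for k in range(1,n):
        if st[k,4]<amin: continue
        q=P[l==k]; mu=q[:,:2].mean(0); w,v=np.linalg.eigh(np.cov((q[:,:2]-mu).T)); a=np.degrees(np.arctan2(v[1,1],v[0,1])); print('spoon',c[k].round(),mu.round(4),'ang',((a+90)%180-90).round(1),'z',np.median(q[:,2]).round(4),st[k,4])
E
python3 - <<'E'
from h import *
z=np.load('wrist9.npz'); spoons(z['img'],z['P'])
z=np.load('top9.npz'); img,P=z['img'],z['P']
hsv=cv2.cvtColor(img,cv2.COLOR_RGB2HSV)
for nm,(u0,u1,v0,v1),a,b in [('tray',(370,445,222,308),.03,.038),('basket',(85,170,215,305),.04,.048)]:
    m=np.zeros(P.shape[:2],bool); m[v0:v1,u0:u1]=1; m&=(P[...,2]>a)&(P[...,2]<b)&((hsv[...,1]<60)|(nm=='basket')); q=P[m]; print(nm,cv2.minAreaRect((q[:,:2]*1000).astype(np.float32)),q.mean(0),m.sum())
go(.4616,-.1182,.06)
E
```

```text
spoon [305. 155.] [ 0.4616 -0.1182] ang 6.9 z 0.0095 1384
spoon [378. 155.] [ 0.4553 -0.1956] ang 8.5 z 0.0095 1404
spoon [ 22. 182.] [0.4625 0.1996] ang 11.5 z 0.0089 1296
tray ((452.01092529296875, -303.87139892578125), (168.2152557373047, 171.12847900390625), 78.86027526855469) [ 0.47077635 -0.33570998  0.03407437] 425
basket ((444.59521484375, 339.4930419921875), (120.75260925292969, 170.88865661621094), 78.92658996582031) [0.4424381  0.34155044 0.04387303] 578
shift [ 3.53  3.46 14.05] turn 0 | now [ 0.4293 -0.0806  0.2004] -5.1 w 0.0858 t 48.8
```

Call:
move_arm(plan=[[0,1,1,3,-0.1],[0.2,2.5,2.5,6,-0.21],[0.2,3.5,3.5,10,-0.21],[0.2,3.5,3.5,13,-0.21],[0.2,3.5,3.5,14,-0.21]])

```text
clock: 49.25
tcp_pos: [0.4587, -0.1184, 0.0571]
tcp_rot: [-3.134, -0.189, 0.007]
ft_force: [0.5, -0.8, -0.2]
width: 0.034
finger_force: 0.0
```

Call:
move_arm(plan=[[0.2,0,0,0,0],[0.2,0,0,0,0],[0.2,0,0,0,0]])

```text
clock: 49.55
tcp_pos: [0.4609, -0.1183, 0.0616]
tcp_rot: [3.135, 0.192, 0.004]
ft_force: [0.3, 0.1, 1.1]
width: 0.0342
finger_force: 0.0
```

```bash
python3 - <<'E'
from h import *
go(.4616,-.1182,.004,6.9)
E
```

```text
shift [ 0.06 -0.01  5.76] turn 0.002 | now [ 0.4609 -0.1183  0.0616] 7.0 w 0.0342 t 49.5
```

Call:
move_arm(plan=[[0.2,0,0,2.5,0],[0.2,0,0,4.5,0],[0.2,0,0,5.6,0],[0.2,0,0,5.6,0],[0.2,0,0,5.6,0]], squeeze=30)

```text
clock: 50.05
tcp_pos: [0.4602, -0.1182, 0.005]
tcp_rot: [3.135, 0.191, 0.001]
ft_force: [0.1, -0.2, 0.8]
width: 0.0339
finger_force: 0.0
```

Call:
move_arm(plan=[[0.6,0,0,0,0],[1,0,0,0,0],[1,0,0,0,0],[1,0,0,0,0],[1,0,0,-3,0]])

```text
clock: 50.55
tcp_pos: [0.4579, -0.1176, 0.0329]
tcp_rot: [-3.134, -0.191, 0.007]
ft_force: [-0.0, -0.4, -0.3]
width: 0.0109
finger_force: 29.4
```

Call:
move_arm(plan=[[1,0,0,-5,0],[1,0,4,-9,0.1],[1,0,8,-11,0.2],[1,0,12,-11,0.31],[1,0,12,-11,0.31]])

```text
clock: 51.05
tcp_pos: [0.4761, -0.2418, 0.1465]
tcp_rot: [3.124, -0.305, 0.008]
ft_force: [0.3, 0.7, -0.7]
width: 0.0108
finger_force: 29.5
```

```bash
python3 - <<'E'
from h import *
img,d,P=cloud('wrist'); np.savez('w10.npz',img=img,P=P); save('w10',img)
hsv=cv2.cvtColor(img,cv2.COLOR_RGB2HSV)
m=(P[...,2]<.008)&(P[...,2]>.002)&(hsv[...,1]<50)&(hsv[...,2]>60)&(P[...,1]<-.23)
n,l,st,c=cv2.connectedComponentsWithStats(m.astype(np.uint8))
for k in range(1,n):
    if st[k,4]>500: print(st[k],cv2.minAreaRect((P[l==k][:,:2]*1000).astype(np.float32)))
go(.45,-.31,.1,-11)
E
```

```text
[  312   129   125   164 17845] ((443.64044189453125, -330.40814208984375), (107.96037292480469, 160.83523559570312), 79.32634735107422)
shift [-1.1   7.4   4.54] turn 0.001 | now [ 0.4748 -0.2394  0.1454] -11.0 w 0.0103 t 51.1
```

View pics/w10.png

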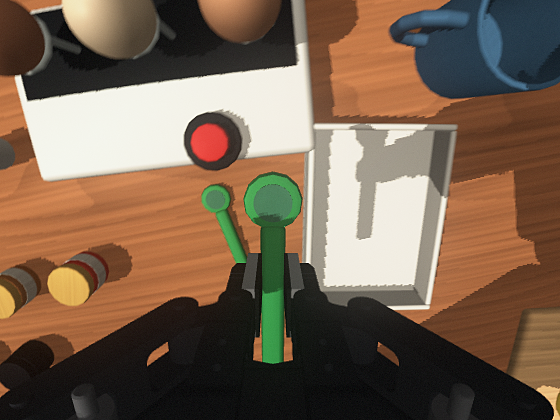

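Call:
move_arm(plan=[[1,-0.3,4,0,0],[1,-0.6,8,1,0],[1,-0.6,11.7,3,0],[1,-0.6,11.7,6,0],[1,-0.6,11.7,8,0]])

```text
clock: 51.6
tcp_pos: [0.4453, -0.3505, 0.0626]
tcp_rot: [-3.126, 0.296, 0.003]
ft_force: [0.0, 0.3, -0.4]
width: 0.0108
finger_force: 29.5
```

Call:
move_arm(plan=[[1,0,0,0,0],[1,0,0,0,0],[1,0,0,0,0]])

```text
clock: 51.9
tcp_pos: [0.4473, -0.3509, 0.0655]
tcp_rot: [3.127, -0.293, 0.002]
ft_force: [0.3, 0.4, -0.2]
width: 0.0107
finger_force: 29.5
```

```bash
python3 - <<'E'
from h import *
go(.4464,-.3533,.014,-10.7)
E
```

```text
shift [-0.05  0.25  5.15] turn -0.0 | now [ 0.4473 -0.3509  0.0655] -10.7 w 0.0107 t 51.9
```

Call:
move_arm(plan=[[1,0,0.2,2,0],[1,0,0.2,4,0],[1,0,0.2,5,0],[1,0,0.2,5,0],[0.7,0,0.2,5,0]])

```text
clock: 52.4
tcp_pos: [0.4466, -0.3532, 0.0151]
tcp_rot: [3.127, -0.295, 0.001]
ft_force: [0.5, 0.5, 0.2]
width: 0.0128
finger_force: 0.0
```

Call:
move_arm(plan=[[0.45,0,0,0,0],[0.45,0,0,-1,0],[0.45,0,0,-5,0],[0.45,0,0,-9,0],[0.2,0,-4,-11,-0.1]])

```text
clock: 52.9
tcp_pos: [0.4556, -0.3176, 0.129]
tcp_rot: [3.133, -0.142, 0.01]
ft_force: [2.2, -0.4, -0.4]
width: 0.0336
finger_force: 0.0
```

Call:
move_arm(plan=[[0.2,-0.5,-3,0,-0.12],[0.2,-1,-7,0,-0.24],[0.2,-1.5,-10,0,-0.24],[0.2,-1.5,-10,0,-0.24],[0.2,-1.5,-10,0,-0.24]])

```text
clock: 53.4
tcp_pos: [0.448, -0.2127, 0.1254]
tcp_rot: [3.131, 0.24, 0.002]
ft_force: [-0.2, -0.1, 0.5]
width: 0.0342
finger_force: 0.0
```

```bash
python3 - <<'E'
from h import *
img,d,P=cloud('wrist'); spoons(img,P); go(.4553,-.1956,.004,8.5)
img,d,P=cloud('top'); spoons(img,P,60)
E
```

```text
spoon [255. 193.] [ 0.4571 -0.1965] ang 8.5 z 0.0095 2063
spoon [425. 238.] [ 0.4408 -0.3499] ang -10.4 z 0.0145 1811
shift [ 0.96 -1.66 12.12] turn 0.004 | now [ 0.4482 -0.2133  0.1252] 8.7 w 0.0342 t 53.5
spoon [ 79. 100.] [0.8222 0.464 ] ang 66.7 z 0.0501 152
spoon [187. 251.] [0.4667 0.2038] ang 13.9 z 0.0084 272
spoon [350. 248.] [ 0.4821 -0.1917] ang 6.6 z 0.0076 139
spoon [355. 279.] [ 0.4078 -0.2027] ang 10.3 z 0.0089 66
```

Call:
move_arm(plan=[[0.2,1.0,-1.6,3,0],[0.2,1.0,-1.6,7,0],[0.2,1.0,-1.6,10.5,0],[0.2,1.0,-1.6,12,0],[0.2,1.0,-1.6,12,0]])

```text
clock: 54.0
tcp_pos: [0.4536, -0.1958, 0.0022]
tcp_rot: [-3.131, -0.236, 0.005]
ft_force: [-0.4, -0.4, -0.0]
width: 0.0341
finger_force: 0.0
```

Call:
move_arm(plan=[[0.2,0,0,0,0],[0.2,0,0,0,0],[0.6,0,0,0,0],[1,0,0,0,0],[1,0,0,0,0]])

```text
clock: 54.5
tcp_pos: [0.4557, -0.1959, 0.0054]
tcp_rot: [3.131, 0.238, 0.003]
ft_force: [-0.6, -1.3, 6.3]
width: 0.0109
finger_force: 30.0
```

Call:
move_arm(plan=[[1,0,0,0,0],[1,0,0,-3,0],[1,0,0,-7,0.1],[1,0,3,-10,0.2],[1,0,6,-10,0.335]])

```text
clock: 55.0
tcp_pos: [0.4667, -0.2564, 0.1092]
tcp_rot: [3.125, -0.291, 0.011]
ft_force: [0.8, 0.5, -0.8]
width: 0.0106
finger_force: 29.4
```

Call:
move_arm(plan=[[1,0,0,0,0],[1,0,0,0,0],[1,0,0,0,0]])

```text
clock: 55.3
tcp_pos: [0.4632, -0.2539, 0.1039]
tcp_rot: [-3.128, 0.285, 0.002]
ft_force: [0.4, 0.7, -0.0]
width: 0.0109
finger_force: 29.4
```

```bash
python3 - <<'E'
from h import *
# tray y +16 slot
go(.4436+.0069+.0033,-.3304-.0013+.0177,.018,-10.7)
E
```

```text
shift [0.17 6.09 8.59] turn 0.005 | now [ 0.4632 -0.2539  0.1039] -10.4 w 0.0109 t 55.3
```

Call:
move_arm(plan=[[1,0.1,3,0,0],[1,0.2,6.1,1,0],[1,0.2,6.1,4.5,0],[1,0.2,6.1,7.5,0],[1,0.2,6.1,8.6,0]])

```text
clock: 55.8
tcp_pos: [0.4528, -0.3131, 0.0153]
tcp_rot: [-3.126, 0.285, 0.007]
ft_force: [0.0, 0.6, 0.2]
width: 0.0105
finger_force: 29.4
```

Call:
move_arm(plan=[[1,0,0,0,0],[1,0,0,0,0],[0.7,0,0,0,0],[0.45,0,0,0,0],[0.45,0,0,-1,0]])

```text
clock: 56.3
tcp_pos: [0.4546, -0.3148, 0.0286]
tcp_rot: [-3.128, 0.287, 0.001]
ft_force: [-0.3, -0.1, 0.2]
width: 0.0233
finger_force: 0.0
```

Call:
move_arm(plan=[[0.45,0,0,-4,0],[0.45,0,0,-8,0],[0.2,0,-4,-11,-0.1],[0.2,0,-8,-13,-0.2],[0.2,0,-12,-15,-0.38]])

```text
clock: 56.8
tcp_pos: [0.477, -0.1962, 0.1808]
tcp_rot: [3.129, 0.267, 0.003]
ft_force: [0.5, 0.2, -0.9]
width: 0.0339
finger_force: 0.0
```

```bash
python3 - <<'E'
from h import *
go(.4625,.1996,.16,11.5)
E
```

```text
shift [  5.27 -39.25   2.04] turn -0.031 | now [ 0.477  -0.1962  0.1808] 9.7 w 0.0339 t 56.8
```

Call:
move_arm(plan=[[0.2,0.7,-5,0,-0.03],[0.2,1.3,-10,0,-0.03],[0.2,2,-15,0,-0.03],[0.2,2.7,-20,0,-0.03],[0.2,3.3,-25,0,-0.03]])

```text
clock: 57.3
tcp_pos: [0.4677, 0.0547, 0.1797]
tcp_rot: [-3.126, -0.308, -0.003]
ft_force: [0.3, -0.4, 0.6]
width: 0.0344
finger_force: 0.0
```

Call:
move_arm(plan=[[0.2,0.5,-5,0,0],[0.2,1.0,-10,0,0],[0.2,1.5,-14,0,0],[0.2,1.5,-14,0,0],[0.2,1.5,-14,0,0]])

```text
clock: 57.8
tcp_pos: [0.455, 0.1936, 0.1791]
tcp_rot: [3.126, 0.313, 0.001]
ft_force: [-0.2, 0.1, -0.8]
width: 0.0344
finger_force: 0.0
```

```bash
python3 - <<'E'
from h import *
img,d,P=cloud('wrist'); spoons(img,P); go(.4625,.1996,.004,11.5)
for o in blobs(img,P,(15,100,100),(30,255,255),.034,.05,200): print('brass',*o)
img,d,P=cloud('top'); spoons(img,P,60)
E
```

```text
spoon [265. 177.] [0.4689 0.2043] ang 13.9 z 0.0095 1472
shift [ 0.86 -0.53 17.49] turn -0.003 | now [0.455  0.1927 0.1789] 11.3 w 0.034 t 57.9
brass [345. 210.] 1408 [0.4589 0.1252 0.0403] [458.3 125.   39.9  38.8  15.8] 0.0415
brass [426. 244.] 1289 [0.4421 0.0369 0.0402] [441.2  35.4  40.7  39.7  67.4] 0.0416
brass [498. 256.] 1203 [ 0.4432 -0.0418  0.04  ] [442.9 -43.9  40.   40.7   6.5] 0.0416
spoon [78. 99.] [0.8225 0.4644] ang 66.6 z 0.0504 158
spoon [186. 237.] [0.5018 0.2073] ang 15.5 z 0.0079 61
spoon [401. 260.] [ 0.4551 -0.3138] ang -10.9 z 0.0135 265
spoon [417. 264.] [ 0.4456 -0.3515] ang -10.9 z 0.013 279
```

Call:
move_arm(plan=[[0.2,1.5,-0.8,4,-0.045],[0.2,1.5,-0.8,8,-0.045],[0.2,1.5,-0.8,12,-0.045],[0.2,1.5,-0.8,15.5,-0.045],[0.2,1.5,-0.8,16.5,-0.045]])

```text
clock: 58.4
tcp_pos: [0.4665, 0.2013, 0.0105]
tcp_rot: [3.117, 0.375, -0.008]
ft_force: [0.6, -0.0, 0.4]
width: 0.0341
finger_force: 0.0
```

Call:
move_arm(plan=[[0.2,0,0,0.8,0],[0.2,0,0,0.8,0],[0.2,0,0,0.8,0],[0.6,0,0,0.8,0],[1,0,0,0.8,0]])

```text
clock: 58.9
tcp_pos: [0.4692, 0.2041, 0.0065]
tcp_rot: [-3.118, -0.379, -0.003]
ft_force: [-0.2, -1.1, 7.9]
width: 0.0106
finger_force: 30.2
```

Call:
move_arm(plan=[[1,0,0,0,0],[1,0,0,0,0],[1,0,0,-3,0],[1,0,0,-7,0.1],[1,0,0,-12,0.2]])

```text
clock: 59.4
tcp_pos: [0.4672, 0.2034, 0.126]
tcp_rot: [3.14, 0.06, -0.003]
ft_force: [1.1, 0.2, -0.1]
width: 0.0107
finger_force: 29.3
```

```bash
python3 - <<'E'
from h import *
go(.4436+.0069-.0004,-.3304-.0013-.002,.13,-10.7)
E
```

```text
shift [-3.76 53.6  -0.34] turn 0.225 | now [0.4672 0.2034 0.126 ] 2.2 w 0.0107 t 59.4
```

Call:
move_arm(plan=[[1,-0.4,5,0,0.1],[1,-0.8,10,0,0.225],[1,-1.1,15,0,0.225],[1,-1.4,20,0,0.225],[1,-1.8,25,0,0.225]])

```text
clock: 59.9
tcp_pos: [0.4608, -0.0479, 0.1262]
tcp_rot: [3.128, -0.286, 0.003]
ft_force: [0.5, -0.2, 0.6]
width: 0.0107
finger_force: 29.3
```

```bash
python3 - <<'E'
from h import *
go(.4436+.0069-.0004,-.3304-.0013-.002,.13,-10.7)
E
```

```text
shift [ 4.13 28.3  -0.38] turn 0.004 | now [ 0.4608 -0.0479  0.1262] -10.5 w 0.0107 t 59.9
```

Call:
move_arm(plan=[[1,0.7,5,0,0],[1,1.4,10,0,0],[1,2.1,15,0,0],[1,2.8,20,0,0],[1,3.5,24,0,0]])

```text
clock: 60.4
tcp_pos: [0.4511, -0.2911, 0.1261]
tcp_rot: [3.128, -0.288, 0.002]
ft_force: [0.6, 0.4, -0.5]
width: 0.0104
finger_force: 29.4
```

Call:
move_arm(plan=[[1,0.6,3.9,0,0],[1,0.6,3.9,0,0],[1,0.6,3.9,0,0],[1,0.6,3.9,0,0]])

```text
clock: 60.8
tcp_pos: [0.4501, -0.327, 0.1254]
tcp_rot: [-3.128, 0.287, 0.0]
ft_force: [-0.3, -0.0, -0.5]
width: 0.0107
finger_force: 29.4
```

```bash
python3 - <<'E'
from h import *
go(.4436+.0069-.0004,-.3304-.0013-.002,.026,-10.7)
E
```

```text
shift [0.12 0.66 9.94] turn 0.004 | now [ 0.4501 -0.327   0.1254] -10.5 w 0.0107 t 60.8
```

Call:
move_arm(plan=[[1,0.1,0.6,3,0],[1,0.1,0.6,6.5,0],[1,0.1,0.6,9,0],[1,0.1,0.6,9.9,0],[1,0.1,0.6,9.9,0]])

```text
clock: 61.3
tcp_pos: [0.4498, -0.3326, 0.0255]
tcp_rot: [-3.127, 0.285, 0.003]
ft_force: [-0.2, -0.5, 0.9]
width: 0.0102
finger_force: 29.4
```

Call:
move_arm(plan=[[0.8,0,0,0,0],[0.45,0,0,0,0],[0.45,0,0,-1,0],[0.45,0,0,-5,0],[0.45,0,0,-9,0]])

```text
clock: 61.8
tcp_pos: [0.4498, -0.3338, 0.118]
tcp_rot: [-3.128, 0.288, 0.001]
ft_force: [0.1, -0.6, 0.3]
width: 0.0236
finger_force: 0.0
```

Call:
move_arm(plan=[[-0.4,-1,-5,-3,0],[-0.4,-2,-10,-4,0],[-0.4,-3,-15,-4,0],[-0.4,-4,-20,-4,0],[-0.4,-5,-24,-4,0]])

```text
clock: 62.3
tcp_pos: [0.4453, -0.091, 0.1581]
tcp_rot: [3.128, -0.289, 0.005]
ft_force: [0.6, -0.3, 0.3]
width: 0.0601
finger_force: 0.0
```

```bash
python3 - <<'E'
from h import *
img,d,P=cloud('wrist'); go(.443,-.045,.012,-11)
for o in blobs(img,P,(15,100,100),(30,255,255),.034,.05,200): print('brass',*o)
img,d,P=cloud('top'); spoons(img,P,60)
E
```

```text
shift [-0.8  -3.88 14.57] turn 0.009 | now [ 0.4437 -0.085   0.1576] -10.5 w 0.06 t 62.4
brass [220. 219.] 1516 [ 0.4428 -0.0446  0.0403] [442.2 -44.3  39.4  39.1  57.1] 0.0414
brass [ 39. 235.] 1259 [0.4583 0.124  0.0402] [457.7 124.3  38.7  40.   58.9] 0.0413
brass [135. 236.] 1414 [0.4414 0.0345 0.0403] [441.3  34.5  39.2  40.1  47.2] 0.0414
spoon [78. 99.] [0.8226 0.465 ] ang 66.7 z 0.0506 147
spoon [409. 263.] [ 0.4479 -0.3318] ang -9.6 z 0.0147 757
```

Call:
move_arm(plan=[[-0.5,-0.7,-3.8,2,0],[-0.5,-0.7,-3.8,5,0],[-0.5,-0.7,-3.8,8,0],[-0.5,-0.7,-3.8,8,0],[-0.5,-0.7,-3.8,8,0]])

```text
clock: 62.9
tcp_pos: [0.4452, -0.0544, 0.0771]
tcp_rot: [3.128, -0.288, -0.0]
ft_force: [0.5, 0.3, 0.2]
width: 0.064
finger_force: 0.0
```

```bash
python3 - <<'E'
from h import *
go(.4426,-.0445,.012,-11)
E
```

```text
shift [-0.43 -0.92  6.51] turn 0.008 | now [ 0.4452 -0.0544  0.0771] -10.5 w 0.064 t 62.9
```

Call:
move_arm(plan=[[-0.5,-0.4,-0.9,2,0],[-0.5,-0.4,-0.9,4.5,0],[-0.5,-0.4,-0.9,6.4,0],[-0.5,-0.4,-0.9,6.4,0],[-0.5,-0.4,-0.9,6.4,0]])

```text
clock: 63.4
tcp_pos: [0.4437, -0.0448, 0.0136]
tcp_rot: [3.128, -0.288, 0.002]
ft_force: [0.7, -0.2, 0.8]
width: 0.064
finger_force: 0.0
```

Call:
move_arm(plan=[[0,0,0,0,0],[0.4,0,0,0,0],[0.6,0,0,0,0],[0.6,0,0,0,0],[0.6,0,0,-3,0]])

```text
clock: 63.9
tcp_pos: [0.4412, -0.0442, 0.0414]
tcp_rot: [-3.128, 0.287, 0.006]
ft_force: [0.3, -0.8, -0.7]
width: 0.0396
finger_force: 30.5
```

Call:
move_arm(plan=[[0.6,0,0,-4,0],[0.6,0,0,-8,0],[0.6,-0.2,-4,-11,0],[0.6,-0.4,-8,-11,0],[0.6,-0.6,-13,-11,0]])

```text
clock: 64.4
tcp_pos: [0.4615, 0.0853, 0.1546]
tcp_rot: [-3.127, 0.29, -0.007]
ft_force: [1.5, -0.2, -1.6]
width: 0.0401
finger_force: 30.7
```

Call:
move_arm(plan=[[0.6,-0.3,-5,0,0],[0.6,-0.6,-10,0,0],[0.6,-0.9,-15,0,0],[0.6,-1.2,-20,0,0],[0.6,-1.2,-24.5,0,0]])

```text
clock: 64.9
tcp_pos: [0.493, 0.3302, 0.1533]
tcp_rot: [-3.128, 0.286, -0.001]
ft_force: [0.9, -0.6, -0.2]
width: 0.0393
finger_force: 30.7
```

Call:
move_arm(plan=[[0.6,0,0,0,0],[0.6,0,0,0,0],[0.6,0,0,0,0]])

```text
clock: 65.2
tcp_pos: [0.4928, 0.3267, 0.1525]
tcp_rot: [3.128, -0.288, -0.001]
ft_force: [-0.5, 0.4, -1.1]
width: 0.0402
finger_force: 30.8
```

```bash
python3 - <<'E'
from h import *
go(.4938,.3299,.02,-11)
img,d,P=cloud('wrist'); hsv=cv2.cvtColor(img,cv2.COLOR_RGB2HSV)
m=(P[...,2]<.009)&(P[...,2]>.002)&(cv2.inRange(hsv,(100,120,40),(125,255,255))>0); print('basket floor',cv2.minAreaRect((P[m][:,:2]*1000).astype(np.float32)),m.sum())
E
```

```text
shift [ 0.04 -0.34 13.25] turn 0.009 | now [0.4928 0.3267 0.1525] -10.5 w 0.0402 t 65.2
basket floor ((446.59716796875, 338.6953430175781), (111.13382720947266, 165.4802703857422), 79.21955871582031) 7953
```

Call:
move_arm(plan=[[0.6,0,-0.3,4,0],[0.6,0,-0.3,8,0],[0.6,0,-0.3,11.5,0],[0.6,0,-0.3,13,0],[0.6,0,-0.3,13.2,0]])

```text
clock: 65.75
tcp_pos: [0.4933, 0.3292, 0.0192]
tcp_rot: [3.127, -0.289, -0.003]
ft_force: [-0.2, 0.4, 0.3]
width: 0.0396
finger_force: 31.2
```

Call:
move_arm(plan=[[0.6,0,0,0,0],[0.6,0,0,0,0],[0,0,0,0,0],[-0.25,0,0,0,0],[-0.25,0,0,-2,0]])

```text
clock: 66.25
tcp_pos: [0.4926, 0.3298, 0.0392]
tcp_rot: [3.127, -0.287, -0.004]
ft_force: [-0.4, -0.2, -0.3]
width: 0.0534
finger_force: 0.0
```

Call:
move_arm(plan=[[-0.25,0,0,-5,0],[-0.25,0,0,-9,0],[-0.5,0,5,-11,0],[-0.5,0,10,-11,0],[-0.5,0,15,-11,0]])

```text
clock: 66.75
tcp_pos: [0.4673, 0.1858, 0.1518]
tcp_rot: [-3.127, 0.285, -0.004]
ft_force: [1.2, -0.6, -1.2]
width: 0.0641
finger_force: 0.0
```

Call:
move_arm(plan=[[-0.5,0.2,5,0,0],[-0.5,0.2,5,0,0],[-0.5,0.2,5,0,0],[-0.5,0.2,5,0,0]])

```text
clock: 67.15
tcp_pos: [0.4607, 0.1378, 0.1507]
tcp_rot: [-3.128, 0.287, -0.002]
ft_force: [0.4, 0.9, 0.3]
width: 0.0639
finger_force: 0.0
```

```bash
python3 - <<'E'
from h import *
img,d,P=cloud('wrist'); go(.4585,.124,.012,-11)
for o in blobs(img,P,(15,100,100),(30,255,255),.034,.07,200): print('brass',*o)
E
```

```text
shift [ 0.04  1.43 13.86] turn 0.01 | now [0.4606 0.1381 0.1506] -10.4 w 0.0641 t 67.2
brass [288. 208.] 1746 [0.4593 0.1244 0.0402] [458.5 124.3  39.9  39.2  35.8] 0.0414
brass [394. 208.] 1775 [0.4424 0.036  0.0402] [441.1  35.3  40.3  39.8  26.8] 0.0414
brass [ 46. 213.] 1656 [0.494  0.3283 0.0448] [493.2 329.8  39.2  40.1   2.9] 0.0463
```

Call:
move_arm(plan=[[-0.5,0,1.4,4,0],[-0.5,0,1.4,8,0],[-0.5,0,1.4,12,0],[-0.5,0,1.4,13.8,0],[-0.5,0,1.4,13.8,0]])

```text
clock: 67.7
tcp_pos: [0.4558, 0.124, 0.0098]
tcp_rot: [3.127, -0.284, -0.007]
ft_force: [-0.8, 0.1, -1.0]
width: 0.0639
finger_force: 0.0
```

Call:
move_arm(plan=[[-0.5,0,0,0,0],[-0.5,0,0,0,0],[0,0,0,0,0],[0.4,0,0,0,0],[0.6,0,0,0,0]])

```text
clock: 68.2
tcp_pos: [0.4584, 0.1237, 0.0135]
tcp_rot: [-3.128, 0.287, -0.003]
ft_force: [-1.1, 0.7, 8.4]
width: 0.0394
finger_force: 29.1
```

Call:
move_arm(plan=[[0.6,0,0,0,0],[0.6,0,0,-3,0],[0.6,0,0,-7,0],[0.6,-0.5,-2,-11,0],[0.6,-1.6,-6.5,-13,0]])

```text
clock: 68.7
tcp_pos: [0.455, 0.1891, 0.1459]
tcp_rot: [-3.126, 0.292, -0.007]
ft_force: [0.6, 0.9, -1.1]
width: 0.0401
finger_force: 30.6
```

Call:
move_arm(plan=[[0.6,-1.2,-5,0,0],[0.6,-2.4,-10,0,0],[0.6,-3.6,-14.4,0,0],[0.6,-3.6,-14.4,0,0],[0.6,-3.6,-14.4,0,0]])

```text
clock: 69.2
tcp_pos: [0.444, 0.3388, 0.1424]
tcp_rot: [-3.129, 0.284, -0.0]
ft_force: [0.7, -1.6, -1.1]
width: 0.0398
finger_force: 30.7
```

```bash
python3 - <<'E'
from h import *
go(.4455,.3392,.02,-11)
E
```

```text
shift [ 0.14 -0.07 12.24] turn 0.011 | now [0.444  0.3388 0.1424] -10.4 w 0.0398 t 69.2
```

Call:
move_arm(plan=[[0.6,0.1,0,4,0],[0.6,0.1,0,8,0],[0.6,0.1,0,11,0],[0.6,0.1,0,12.2,0],[0.6,0.1,0,12.2,0]])

```text
clock: 69.7
tcp_pos: [0.4448, 0.3359, 0.0191]
tcp_rot: [3.126, -0.289, -0.003]
ft_force: [-0.5, -0.5, 0.8]
width: 0.0397
finger_force: 31.7
```

Call:
move_arm(plan=[[0.6,0,0,0,0],[0.6,0,0,0,0],[0,0,0,0,0],[-0.25,0,0,0,0],[-0.25,0,0,-2,0]])

```text
clock: 70.2
tcp_pos: [0.4443, 0.3369, 0.0389]
tcp_rot: [3.126, -0.287, -0.004]
ft_force: [-0.0, -1.3, 0.2]
width: 0.0533
finger_force: 0.0
```

Call:
move_arm(plan=[[-0.25,0,0,-5,0],[-0.25,0,0,-9,0],[-0.5,1,5,-11,0],[-0.5,2,10,-11,0],[-0.5,3,15,-11,0]])

```text
clock: 70.7
tcp_pos: [0.4479, 0.1903, 0.1515]
tcp_rot: [-3.127, 0.285, -0.004]
ft_force: [1.2, -0.5, 0.4]
width: 0.0638
finger_force: 0.0
```

Call:
move_arm(plan=[[-0.5,1,5,0,0],[-0.5,2,10,0,0],[-0.5,2.1,14,0,0],[-0.5,2.1,14,0,0],[-0.5,2.1,14,0,0]])

```text
clock: 71.2
tcp_pos: [0.4429, 0.0491, 0.1505]
tcp_rot: [-3.128, 0.291, -0.002]
ft_force: [-0.4, 0.6, -0.0]
width: 0.0639
finger_force: 0.0
```

```bash
python3 - <<'E'
from h import *
img,d,P=cloud('wrist'); go(.4414,.0347,.012,-11)
for o in blobs(img,P,(15,100,100),(30,255,255),.034,.07,200): print('brass',*o)
E
```

```text
shift [ 0.1   1.54 13.84] turn 0.008 | now [0.4431 0.05   0.1505] -10.6 w 0.064 t 71.2
brass [289. 207.] 1756 [0.4421 0.0348 0.0403] [441.2  34.8  39.7  39.4   4.3] 0.0415
```

Call:
move_arm(plan=[[-0.5,0.1,1.5,4,0],[-0.5,0.1,1.5,8,0],[-0.5,0.1,1.5,12,0],[-0.5,0.1,1.5,13.8,0],[-0.5,0.1,1.5,13.8,0]])

```text
clock: 71.75
tcp_pos: [0.4394, 0.0361, 0.0099]
tcp_rot: [3.128, -0.284, -0.007]
ft_force: [0.2, 0.2, 0.3]
width: 0.064
finger_force: 0.0
```

Call:
move_arm(plan=[[-0.5,0,0,0,0],[-0.5,0,0,0,0],[0,0,0,0,0],[0.4,0,0,0,0],[0.6,0,0,0,0]])

```text
clock: 72.25
tcp_pos: [0.4418, 0.035, 0.0132]
tcp_rot: [-3.128, 0.288, -0.003]
ft_force: [-1.0, 0.9, 10.1]
width: 0.0394
finger_force: 29.0
```

Call:
move_arm(plan=[[0.6,0,0,0,0],[0.6,0,0,-3,0],[0.6,0,0,-7,0],[0.6,-0.5,-2,-11,0],[0.6,-1.6,-6.5,-13,0]])

```text
clock: 72.75
tcp_pos: [0.4387, 0.1005, 0.1456]
tcp_rot: [-3.127, 0.293, -0.008]
ft_force: [1.5, 0.8, -1.2]
width: 0.0398
finger_force: 30.7
```

Call:
move_arm(plan=[[0.6,-1.6,-5,0,0],[0.6,-3.2,-10,0,0],[0.6,-4.8,-15,0,0],[0.6,-6.4,-19,0,0],[0.6,-8,-23,0,0]])

```text
clock: 73.25
tcp_pos: [0.3997, 0.3444, 0.1427]
tcp_rot: [-3.127, 0.287, -0.002]
ft_force: [1.8, 1.0, -0.8]
width: 0.0395
finger_force: 30.7
```

Call:
move_arm(plan=[[0.6,-0.5,-0.5,0,0],[0.6,-0.5,-0.5,0,0],[0.6,-0.5,-0.5,0,0]])

```text
clock: 73.55
tcp_pos: [0.3961, 0.3467, 0.1419]
tcp_rot: [3.128, -0.287, -0.0]
ft_force: [-0.3, -0.1, 0.2]
width: 0.0399
finger_force: 30.7
```

```bash
python3 - <<'E'
from h import *
go(.3967,.349,.02,-11)
E
```

```text
shift [ 0.02 -0.25 12.19] turn 0.009 | now [0.3961 0.3467 0.1419] -10.5 w 0.0399 t 73.5
```

Place it, then check everything.

Call:
move_arm(plan=[[0.6,0,-0.2,4,0],[0.6,0,-0.2,8,0],[0.6,0,-0.2,11,0],[0.6,0,-0.2,12.1,0],[0.6,0,-0.2,12.1,0]])

```text
clock: 74.05
tcp_pos: [0.3964, 0.348, 0.02]
tcp_rot: [3.126, -0.29, -0.003]
ft_force: [-1.0, 0.2, -0.8]
width: 0.04
finger_force: 31.1
```

Call:
move_arm(plan=[[0.6,0,0,0,0],[0.6,0,0,0,0],[0,0,0,0,0],[-0.25,0,0,0,0],[-0.25,0,0,-2,0]])

```text
clock: 74.55
tcp_pos: [0.3956, 0.3489, 0.0399]
tcp_rot: [3.126, -0.287, -0.003]
ft_force: [0.2, -0.5, -1.0]
width: 0.0532
finger_force: 0.0
```

Call:
move_arm(plan=[[-0.25,0,0,-5,0],[-0.25,0,0,-9,0],[-0.5,2,5,-14,0],[-0.5,4,10,-15,0],[-0.5,6,15,-15,0]])

```text
clock: 75.05
tcp_pos: [0.424, 0.2188, 0.1905]
tcp_rot: [-3.126, 0.284, -0.007]
ft_force: [0.4, 0.5, -0.1]
width: 0.0638
finger_force: 0.0
```

Call:
move_arm(plan=[[-0.5,2,5,0,0],[-0.5,4,10,0,0],[-0.5,6,15,0,0],[-0.5,7,20,0,0],[-0.5,8,25,0,0]])

```text
clock: 75.55
tcp_pos: [0.4558, -0.0299, 0.1883]
tcp_rot: [-3.128, 0.287, -0.002]
ft_force: [0.6, -0.4, -0.2]
width: 0.0641
finger_force: 0.0
```

Call:
move_arm(plan=[[-0.5,1.5,5,0,0],[-0.5,3,10,0,0],[-0.5,3,10,0,0],[-0.5,3,10,0,0],[-0.5,3,10,0,0]])

```text
clock: 76.05
tcp_pos: [0.4666, -0.131, 0.1877]
tcp_rot: [-3.128, 0.287, 0.0]
ft_force: [-0.2, 0.6, -0.4]
width: 0.0637
finger_force: 0.0
```

```bash
python3 - <<'E'
from h import *
go(.596,-.166,.2,-5)
for k in range(3): seat(k,.2)
img,d,P=cloud('top'); save('top11',img)
for o in blobs(img,P,(15,100,100),(30,255,255),.034,.07,60): print('brass',*o)
spoons(img,P,60)
E
```

```text
shift [13.36  1.09 -1.24] turn -0.096 | now [ 0.4666 -0.131   0.1877] -10.5 w 0.0637 t 76.0
seat 0 1522 [ 0.6288 -0.1086  0.0939 -0.1424  0.0056] 0.00032 lean 8.2
seat 1 804 [ 0.6227 -0.1809  0.0917 -0.2035  0.0676] 0.00026 lean 12.4
seat 2 388 [ 0.6167 -0.2527  0.0907 -0.2741  0.1036] 0.00027 lean 17.0
brass [130. 239.] 235 [0.4937 0.3303 0.0442] [493.3 330.4  37.5  38.2   1.1] 0.0476
brass [126. 259.] 233 [0.4472 0.337  0.0447] [446.8 337.2  37.   39.2   1.1] 0.0482
brass [120. 280.] 230 [0.3978 0.3486 0.0444] [398.5 348.5  37.6  36.7  89.1] 0.0476
brass [521. 389.] 515 [ 0.1685 -0.573   0.0357] [ 166.8 -572.3   88.2   76.5   25.3] 0.0382
spoon [78. 99.] [0.8226 0.4649] ang 66.6 z 0.0506 149
```

View pics/top11.png

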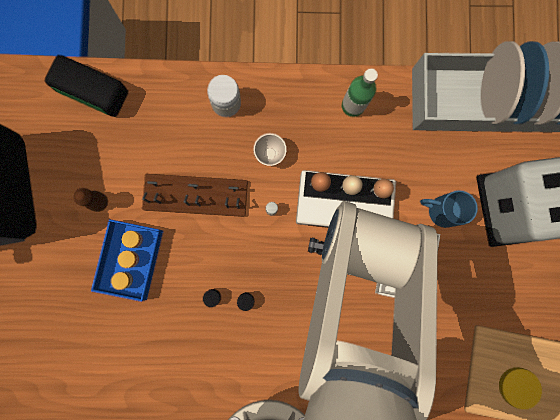

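The three pots are in the basket, and the eggs are at (320,181), (352,185) and (383,188). This view cuts the eggs off, so I'll recheck their lean from the earlier viewpoint.

Call:
move_arm(plan=[[-0.5,4,0.3,-1,0],[-0.5,8,0.6,-1.2,0],[-0.5,11,0.9,-1.2,0],[-0.5,13.3,1.1,-1.2,0],[-0.5,13.3,1.1,-1.2,0]])

```text
clock: 76.75
tcp_pos: [0.5982, -0.1663, 0.1995]
tcp_rot: [3.128, -0.285, 0.002]
ft_force: [-0.3, 0.4, -0.5]
width: 0.0639
finger_force: 0.0
```

Call:
move_arm(plan=[[-0.5,0,0,0,0],[-0.5,0,0,0,0],[-0.5,0,0,0,0]])

```text
clock: 77.05
tcp_pos: [0.5947, -0.1663, 0.1998]
tcp_rot: [-3.128, 0.287, 0.001]
ft_force: [-0.5, 0.2, -0.1]
width: 0.0642
finger_force: 0.0
```

```bash
python3 - <<'E'
from h import *
for k in range(3): img=seat(k,.2)
save('w12',img); print(r.get_state()['clock'])
E
```

```text
seat 0 2687 [ 0.6285 -0.1086  0.0942 -0.0915  0.0026] 0.00027 lean 5.3
seat 1 2615 [ 0.622  -0.1806  0.0943 -0.0604  0.0203] 0.00025 lean 3.7
seat 2 2759 [ 0.6154 -0.2527  0.0943 -0.075   0.1017] 0.00029 lean 7.3
77.2
```

View pics/w12.png

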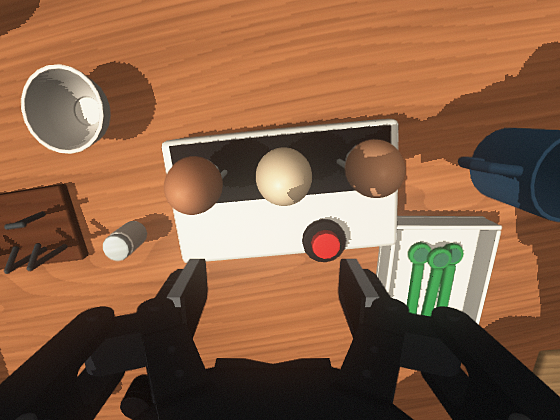

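The eggs haven't moved since the button press: their leans are 5.3°, 3.7° and 7.3°. All three spoons are in the tray, the button is up, and the hand is clear of everything.

```bash
python3 -c "
from cell import order
print(order.sign_off())"
```

```text
the job is handed in; nothing more can be done
None
```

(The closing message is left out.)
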